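# Spread a snap ring with ring pliers and hold it open at the shaft groove

## Robot

A 6-joint arm with a two-finger parallel gripper is mounted at the origin on the work surface; the furniture and walls round the work are solid. World frame = base frame: x ahead of the robot, y to its left, z up, the work surface at z = 0. Lengths are in m, angles in rad, forces in N, time in s.
With the tool pointing down it reaches from about 0.3 to 0.875 m from the base axis. Payload 6.4 kg.
Tool frame: the origin (TCP) lies between the finger pads; the fingertips stand 11 mm ahead of it and the grasp point (between the pads) lies 8 mm behind it; z points along the fingers, y is the direction in which the jaws open and shut (so a half turn about z gives the same grasp; the last joint's range is limited). The gripper opens to 88 mm and grips with 3 to 60 N. Pads are 18 mm wide; open, the fingers measure 123 mm over their backs; the gripper's body (75 mm by 187 mm) begins 45 mm behind the grasp point.
Start: joints at [-1.441, 0.181, 1.607, -0, 1.354, -0.206], TCP at [0.189, -0.543, 0.25] pointing down, gripper open.
Joint ranges: [-2.99, 2.99], [-0.89, 2.07], [0.3, 2.58], [-1.14, 4.28], [0, 2.63], [-3.12, 3.12]. Speed limits (rad/s): [2.57, 2.57, 3.01, 3.14, 3.14, 3.14].

## Interface

Orientations are given as a rotation vector (axis times angle).
In Python, from plant import arm gives the robot as it stands.
- The arm moves only by the tool jog_arm, never from a script. Its argument "steps" is a list of rows, each a list of 7 numbers: the shift along the tool's x, y, z in mm, then the turn, a rotation vector about the tool's x, y, z in degrees, then the opening, from 0 (shut) to 1 (fully open). In form: [[x, y, z, ax, ay, az, jaw], ...]. A call has 1 to 8 rows; each row is the pose to reach, as a shift and turn from the pose commanded when the call began, along the tool's axes at that moment; what a row does not reach only later rows make up. A row lasts 1/12 s, in which the tool goes at most 41.7 mm and 7.16 degrees, less where a joint would pass 70% of its speed; a pose out of reach is approached as far as the arm can. A call with a gripper value outside its range is refused whole. The fingers move at their own pace and stop on an object; "force" is the grip in N (left out, the last holds). Time passes only in rows, so rows that repeat a pose let the fingers close. It gives the time, the measured TCP pose, the force and the opening at its end, in the units of the state.
- arm.get_obs(): the state, without advancing time (a new reading comes with each control period).
- arm.grab_frame(name): name is "side" or "top" or "wrist"; returns a dict with "frame" (420x560x3 uint8, red, green, blue), "K" (3x3 intrinsics, pixels), "rvec" (rotation vector, rad) and "tvec" (3), from world to camera coordinates, as OpenCV has them. Camera axes: x right, y down, z forward; pixel columns grow to the right and rows downward; lengths in m; the calibration is good to about 2 mm. A picture is of the moment at which its call begins. There is no depth.
- arm.sign_off(): hands the job in, once; it reports no verdict.
The state is a dict: "time_s": time; "joints": joint angles; "joint_vel": joint speeds; "joint_torque": joint torques, N m; "eef_pos": TCP position; "tcp_rot": TCP orientation; "ft_force": force on the tool from outside, world axes, zero at the start; "torque": the same for the moment, N m; "finger_gap": finger opening in m.
Only numpy, scipy, OpenCV 4.12 (cv2) and the standard library are available. Lean on these libraries where they do the work, as an engineer would, in place of code of your own. Each camera call takes 0.05 s, during which the arm holds its last target.

## Task

Take the ring-spreading pliers out of their holder by the two handles, put the closed tips between the two ends of the snap ring on its stand down to the stand, and squeeze so that the ring is spread fully and hangs on the tips. Carry the spread ring over the end of the drive unit's upright shaft, lower it around the shaft to the height of the dark groove, and finish while still holding it there with the pliers squeezed: ring level, fully spread, centred and not pressing on the shaft, nothing let go. Be gentle with the drive unit and leave the beaker, crucible and sample bottle where they are.

Things in the scene. Friction and masses are not known exactly. Their poses are not given: they have to be found in the camera images.
- pliers: parallel-action ring-spreading pliers standing tips down in their holder, 120 mm tall, 120 g. z up along the handles, y the line along which grips and tips move, x across. Squeezing the grips together moves the tips APART by as much. Origin: bottom of the tips, midway (pliers shut). This is the half with the -y grip and +y tip: squeezed by s, it stands s/2 to +y of the gripping centre.
- pliers_slide (a joint): squeeze of the pliers, m: 0 = released (grips 66 mm apart, tips 6 mm over all), 0.0312 = hard stop (grips 34.8 mm apart, tips 37.2 mm over all). A spring opens them: 4 N at 0, 6.5 N at the stop; squeezing 2 to 4 mm is enough to carry them, and 20 N reach the stop with the ring on the tips.
- pliers_grip (a point): midway between the two flat green upright grips, 97 mm above the tips' underside, while released (fixed to the same half as pliers). Grips: 66 mm over their outer faces, 22 mm wide along x, 8 mm thick, free from 70 to 120 mm above the tips' underside; steel cross rails below, at 48 to 65 mm, up to 33 mm either side of the middle.
- holder: grey block, 44 x 54 x 52 mm, fixed, with a slot in which the pliers stand, rails on its top; origin centre of its underside, the pliers' y along its y (54 mm)
- ring: steel horseshoe snap ring: two spring-loaded halves on a brass pin at the back, 5 mm thick, about 55 x 40 mm, 28 g, flat on its stand. This body is one half. z up; at the start x points from the pin through the middle of the gap, y across the gap. Origin on the underside, 21.5 mm ahead of the pin.
- ring_half (a joint): spread of the ring, rad, angle between the halves: 0 = relaxed (the gap between the end faces is 16 to 21 mm, narrowest at the outer end), 0.40 = the end faces stand parallel, 37.2 mm apart: fully spread with the pliers at their stop. The spring closes it with about 2 N at the ends at 0 and 6.5 N at 0.4.
- ring_hinge (a point): the ring's pin, at mid thickness
- ring_lug_a (a point): middle of the flat inner face of one end of the ring (face 14 mm long, 5 mm high), at mid thickness
- ring_lug_b (a point): the same on the other end. The tips go midway between the two, 46.5 mm ahead of the pin, with the pliers' y along the line between them; pushed down they stand on the stand's top, level with the ring's underside.
- ring_eye (a point): centre of the ring's opening when fully spread, at mid thickness; it then lies 25 mm from the middle between the two ends, toward the pin (and 21.5 mm from the pin). Fixed to one half, so with the ring relaxed it lies 4 mm to the side. The spread opening leaves 2.5 mm all round the shaft; relaxed it is too tight for the shaft
- ring_stand: blue pedestal, fixed, foot 74 x 68 mm, flat top 64 x 56 mm at 30 mm height under the whole ring, with a white locating boss 21 mm wide, 3 mm high inside the ring. Origin on the underside, below the ring's origin; its x points along the ring's x
- drive: grey drive unit, fixed, 90 x 90 mm, 30 mm high, with a toothed pulley (50 mm across, top at 50 mm) and an upright steel shaft stub of 30 mm diameter, whose top is at 90 mm (the last 8 mm taper to 20 mm). Groove from 57 to 67 mm, 25 mm diameter, dark. Origin: centre of the underside
- shaft_groove (a point): on the shaft's axis at mid height of the groove, 62 mm above the bench
- beaker: empty glass beaker, 55 mm wide, 70 mm high, loose; leave alone
- crucible: white crucible, 41 mm wide, 31 mm high, loose; leave alone
- sample_bottle: white sample bottle, 38 mm wide, 76 mm high, loose; leave alone
- pliers_tips (a point): bottom of the tips, same point as the origin of pliers. The two tips are 12 mm wide along x, together 6 mm over their outer faces when shut, the lowest 6 mm plain; above that a shoulder steps out 7 mm on each side, just over the ring's top when the tips stand on the ring stand. Lift 60 mm to clear the holder.
Not all that is in view belongs to the job. What is shaped like the holder but green is not meant.

How it is judged:
On the way, in this order (a step that is already met when the one before it is completed fails the run):
1. the pliers, held by the fingers, are lifted out of their holder (z of pliers in the frame of holder above 0.055 m and contact force between the fingers and pliers above 2 N), for 0.2 s.
2. the ring, spread on the pliers, is lifted clear of its stand (z of ring_eye in the frame of ring_stand above 0.045 m and value of joint ring_half above 0.3 rad and contact force between pliers and ring above 1 N), for 0.2 s.
3. the spread ring is above the end of the shaft, over its axis (z of ring_eye in the frame of shaft_groove above 0.024 m and horizontal distance between ring_eye and shaft_groove below 0.009 m and value of joint ring_half above 0.3 rad), for 0.1 s.
At the end, for the whole second after the job is handed in: Ring round the shaft: within 4 mm of the axis and 3.5 mm of the groove's mid height, tilt under 0.15 rad, spread over 0.33 rad, at rest, carried by the pliers (over 1 N), which the fingers hold (over 2 N); ring and pliers each press on the drive unit with under 1 N (value of joint ring_half above 0.33 rad and z of ring_eye in the frame of shaft_groove between -0.0035 and 0.0035 m and horizontal distance between ring_eye and shaft_groove below 0.004 m and angle between ring's own z axis and vertical below 0.15 rad and contact force between the fingers and pliers above 2 N and contact force between pliers and ring above 1 N and contact force between each of ring, pliers and drive below 1 N and linear speed of ring below 0.02 m/s); the arm keeps its last pose, push and grip.
It fails at once if the drive unit is pushed hard (over 25 N) with ring, pliers or arm (contact force between any of ring, pliers, the arm, the fingers and drive above 25 N).
It fails at once if a bystander (beaker, crucible, sample bottle) is moved by more than 20 mm (distance of any of beaker, sample_bottle, crucible from where it was at the start of the episode above 0.02 m).
It fails at once if the ring or the pliers fall onto the bench (height (world z) of ring_eye below 0.015 m or height (world z) of pliers_tips below -0.01 m or angle between pliers's own z axis and vertical above 0.8 rad).
It also fails if it takes over 48 s, if anything falls off the work surface, if the arm or the gripper's body presses on something with over 40 N, if the wrist force passes 120 N, or if a joint passes its speed limit or range.

## Working session

There is one attempt and no reset: what is moved stays moved. The work goes in short steps, Python scripts to look and compute and a tool call to move; the robot and the scene stay as the last step left them, time stands still between calls to the robot, and variables do not carry over. Pictures are saved under pics/ and viewed, and the job is handed in when it is done.

Besides the shell and the picture viewer there is one more tool, called after "Request:" as name(argument=value, ...), one argument or row to a line, values as JSON. jog_arm: Moves the arm, as the interface text tells. Its arguments: {"type":"object","properties":{"steps":{"type":"array","items":{"type":"array","items":{"type":"number"}}},"force":{"type":"number"}},"required":["steps"]}

```bash
ls; mkdir -p pics; cat > h.py <<'E'
import numpy as np, cv2
from plant import arm
from scipy.spatial.transform import Rotation as R
def grab(n,fn):
    f=arm.grab_frame(n); cv2.imwrite('pics/'+fn+'.png',cv2.cvtColor(f['frame'],cv2.COLOR_RGB2BGR))
    np.savez('pics/'+fn+'.npz',**{k:f[k] for k in f}); return f
def load(fn): return np.load('pics/'+fn+'.npz')
def proj(f,P): 
    return cv2.projectPoints(np.float64(P).reshape(-1,3),np.float64(f['rvec']),np.float64(f['tvec']),np.float64(f['K']),None)[0].reshape(-1,2)
def ray(f,uv,z):
    M=R.from_rotvec(np.ravel(f['rvec'])).as_matrix(); c=-M.T@np.ravel(f['tvec'])
    out=[]
    for u,v in np.reshape(uv,(-1,2)):
        d=M.T@np.linalg.inv(f['K'])@[u,v,1]; out.append(c+d*(z-c[2])/d[2])
    return np.array(out)
E
python3 - <<'E'
from h import *
print(arm.get_obs())
for n in ['side','top','wrist']:
    f=grab(n,n+'0'); M=R.from_rotvec(np.ravel(f['rvec'])).as_matrix(); print(n,f['K'].tolist(),-M.T@np.ravel(f['tvec']),M[2])
E
```

```text
pics
{'time_s': 0.0, 'joints': array([-1.44129866e+00,  1.81530773e-01,  1.60800387e+00, -1.20909222e-05,
        1.35382536e+00, -2.06340128e-01]), 'joint_vel': array([ 0.00233398, -0.00105418,  0.00025499,  0.00026849,  0.00084381,
       -0.00051142]), 'joint_torque': array([-1.89681637e-04, -4.33862436e+01, -3.41856086e+01,  7.02519924e-02,
        3.84142273e-02, -1.55855541e-04]), 'eef_pos': array([ 0.18941902, -0.54234704,  0.24881791]), 'tcp_rot': array([-3.09566293e+00, -5.24765958e-01, -8.80575867e-05]), 'ft_force': array([ 0.16242556,  0.1895254 , -0.00091818]), 'torque': array([-0.00721012,  0.03633637,  0.01901236]), 'finger_gap': 0.08813423208065958}
side [[438.11335687575615, 0.0, 283.0602444806422], [0.0, 438.11335687575615, 205.58490052041054], [0.0, 0.0, 1.0]] [0.45753989 0.57381384 0.45573852] [ 0.00445745 -0.91813056 -0.39625295]
top [[388.1695669736531, 0.0, 280.89428097024836], [0.0, 388.1695669736531, 204.72063754491174], [0.0, 0.0, 1.0]] [ 0.40788152 -0.2137779   0.94999266] [ 0.05440365 -0.01146243 -0.99845323]
wrist [[366.2987348056863, 0.0, 274.7314163617234], [0.0, 366.2987348056863, 206.47625856426146], [0.0, 0.0, 1.0]] [ 0.25845438 -0.51785295  0.38457673] [-0.27045815 -0.09241761 -0.95828564]
```

View pics/top0.png

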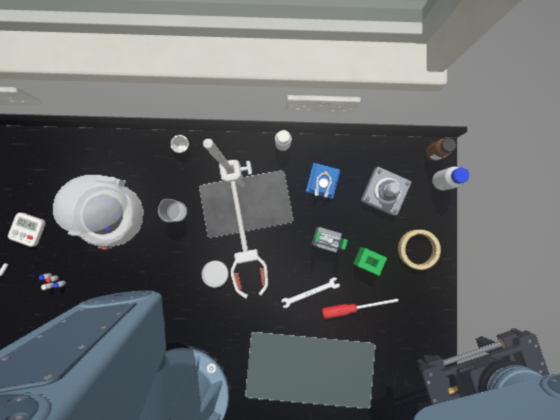

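View pics/side0.png

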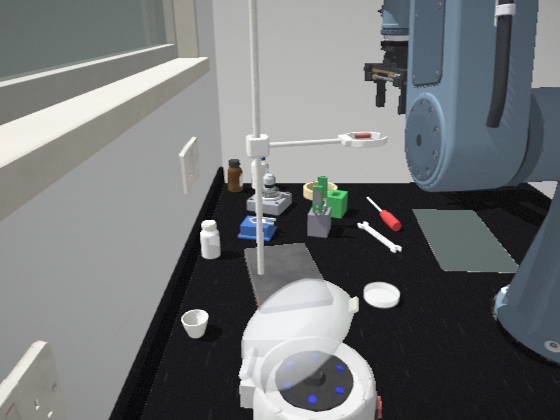

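View pics/wrist0.png

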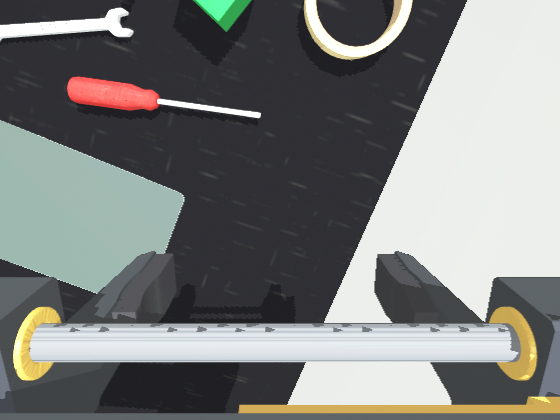

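The scene has these candidates:
- **Holder:** the grey block with the green-handled pliers at top (328,240) / side (319,215). The green decoy block is at (371,262).
- **Ring on its blue stand:** (323,182). The tan roll at (419,250) and the clamp at (250,275) are not rings for the job.
- **Drive:** (386,190).

I'll choose the grey block with the green grips, the blue stand and the grey drive, and check them in a close crop.

```bash
python3 - <<'E'
import cv2
im=cv2.imread('pics/top0.png')
cv2.imwrite('pics/c1.png',cv2.resize(im[150:290,290:430],None,fx=5,fy=5,interpolation=cv2.INTER_CUBIC)[:600,:])
cv2.imwrite('pics/c1b.png',cv2.resize(im[215:285,300:400],None,fx=8,fy=8,interpolation=cv2.INTER_CUBIC))
im=cv2.imread('pics/side0.png')
cv2.imwrite('pics/c2.png',cv2.resize(im[155:255,220:360],None,fx=5.7,fy=5.7,interpolation=cv2.INTER_CUBIC))
E
```

```text
(no output)
```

View pics/c1.png

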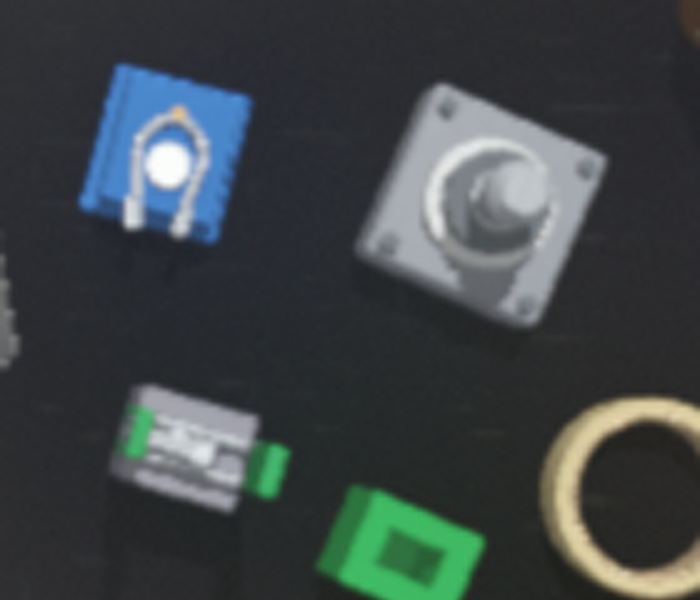

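View pics/c1b.png

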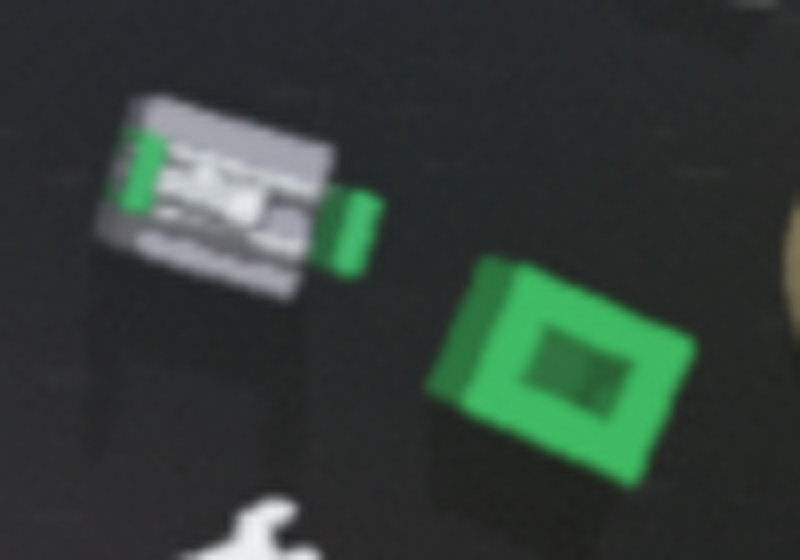

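View pics/c2.png

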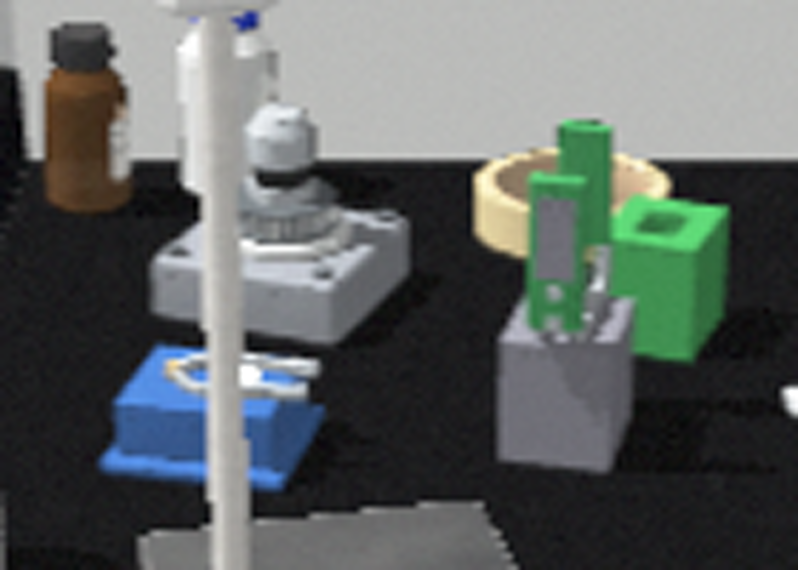

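```bash
python3 - <<'E'
from h import *
f=load('top0')
c=lambda p,s,o:np.array(p)/s+np.array(o)
P=ray(f,c([(438,85),(607,158),(535,327),(357,250)],5,(290,150)),.03); print('drive',P.round(4),P.mean(0))
P=ray(f,c([(520,190)],5,(290,150)),.09);print('shafttop',P)
P=ray(f,c([(180,113),(133,215),(183,220)],5,(290,150)),.034);print('ring',P)
P=ray(f,c([(168,166)],5,(290,150)),.033);print('boss',P)
P=ray(f,c([(150,97),(333,148),(295,300),(130,240)],8,(300,215)),.052);print('holder',P.round(4),P.mean(0))
P=ray(f,c([(148,172),(362,235)],8,(300,215)),.12);print('grips',P, P.mean(0), np.linalg.norm(P[0]-P[1]))
g=load('wrist0'); Rt=R.from_rotvec(arm.get_obs()['tcp_rot']).as_matrix(); print(Rt.round(3))
# camera in tool frame
M=R.from_rotvec(np.ravel(g['rvec'])).as_matrix(); cc=-M.T@np.ravel(g['tvec'])
print(Rt.T@(cc-arm.get_obs()['eef_pos']), (Rt.T@M.T).round(3))
E
```

```text
drive [[ 0.5543 -0.4536  0.03  ]
 [ 0.5212 -0.5351  0.03  ]
 [ 0.4395 -0.5012  0.03  ]
 [ 0.4741 -0.4158  0.03  ]] [ 0.49728536 -0.47638509  0.03      ]
shafttop [[ 0.49848079 -0.47518283  0.09      ]]
ring [[ 0.5369568  -0.32963787  0.034     ]
 [ 0.4877377  -0.30821785  0.034     ]
 [ 0.48596792 -0.33199215  0.034     ]]
boss [[ 0.51160946 -0.32451559  0.033     ]]
holder [[ 0.4071 -0.3129  0.052 ]
 [ 0.3937 -0.3661  0.052 ]
 [ 0.3498 -0.3558  0.052 ]
 [ 0.3658 -0.3079  0.052 ]] [ 0.37912105 -0.33568895  0.052     ]
grips [[ 0.38721147 -0.30523107  0.12      ]
 [ 0.37183843 -0.36270428  0.12      ]] [ 0.37952495 -0.33396767  0.12      ] 0.05949370406075048
[[ 0.944  0.33  -0.   ]
 [ 0.33  -0.944  0.001]
 [ 0.    -0.001 -1.   ]]
[ 0.07330164 -0.00069366 -0.13554097] [[-0.    -0.958 -0.286]
 [ 1.    -0.    -0.001]
 [ 0.    -0.286  0.958]]
```

The crops show:
- **Grey holder:** top corners near (319,227), (342,233), (337,252) and (316,245). The green grips are at (318,236) and (345,244).
- **Ring:** on the blue stand, with its pin at (326,173) and its gap facing the robot.
- **Drive shaft top:** (394,188).

I'll check the retort-stand boom height, then move above the pliers.

```bash
python3 - <<'E'
from h import *
t=load('top0');s=load('side0')
def tri(a,b):
    P=[]
    for f in(t,s):
        M=R.from_rotvec(np.ravel(f['rvec'])).as_matrix(); P.append(f['K']@np.c_[M,np.ravel(f['tvec'])])
    X=cv2.triangulatePoints(P[0],P[1],np.float64(a).reshape(2,1),np.float64(b).reshape(2,1));return (X[:3]/X[3]).ravel()
print('clamp tip',tri((250,290),(386,140)),'boom root',tri((231,170),(257,143)))
print('pole top',tri((208,145),(254,10)))
E
```

```text
clamp tip [ 0.287097   -0.16971956  0.25759289] boom root [ 0.50399265 -0.13160603  0.26415609]
pole top [ 0.50410591 -0.12599959  0.46505938]
```

Request:
jog_arm(
  steps=[
    [31,-17,0,0,0,4.3,1],
    [62,-34,0,0,0,8.6,1],
    [93,-50,0,0,0,13,1],
    [124,-67,0,0,0,17,1],
    [155,-84,0,0,0,21.3,1],
    [186,-101,0,0,0,25.5,1],
    [217,-118,0,0,0,30,1],
    [248,-135,0,0,0,34,1],
  ],
)

```text
time_s: 0.82
eef_pos: [0.3799, -0.3321, 0.2496]
tcp_rot: [-3.115, 0.41, 0.0]
ft_force: [-0.8, -0.5, -0.5]
finger_gap: 0.0882
```

```bash
python3 - <<'E'
from h import *
grab('wrist','w1')
E
```

```text
(no output)
```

View pics/w1.png

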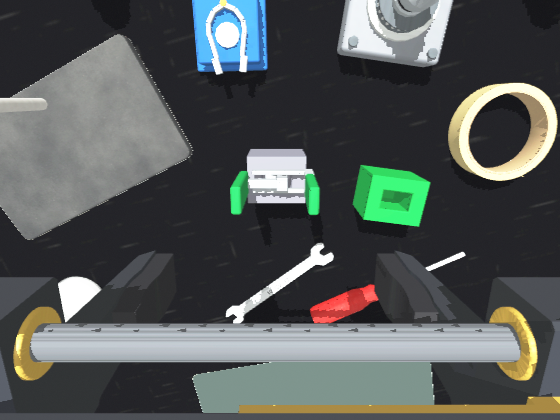

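The wrist view shows the grips at (238,193) and (313,193), the grey holder between them, the ring stand at (230,38) and the green decoy at (392,195).

```bash
python3 - <<'E'
import cv2
im=cv2.imread('pics/w1.png')
cv2.imwrite('pics/c3.png',cv2.resize(im[140:220,225:325],None,fx=7.5,fy=7.5,interpolation=cv2.INTER_CUBIC))
cv2.imwrite('pics/c4.png',cv2.resize(im[0:80,180:280],None,fx=7.5,fy=7.5,interpolation=cv2.INTER_CUBIC))
E
```

```text
(no output)
```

View pics/c3.png

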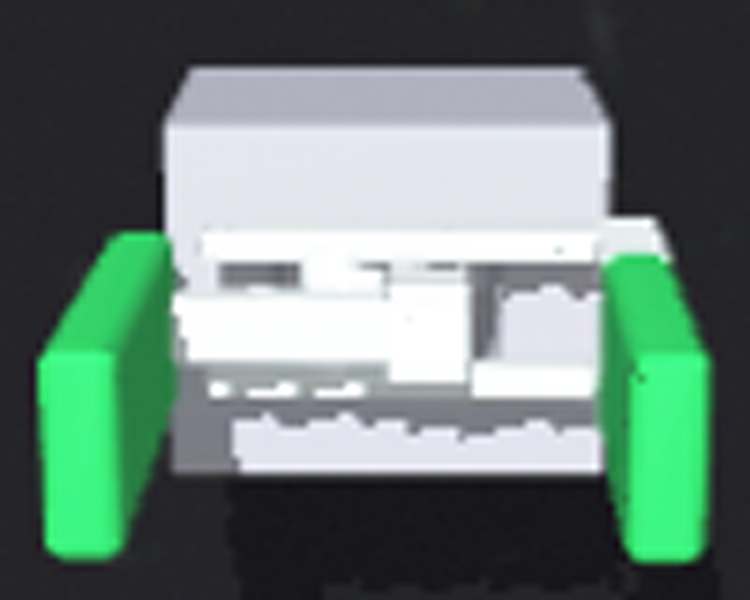

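View pics/c4.png

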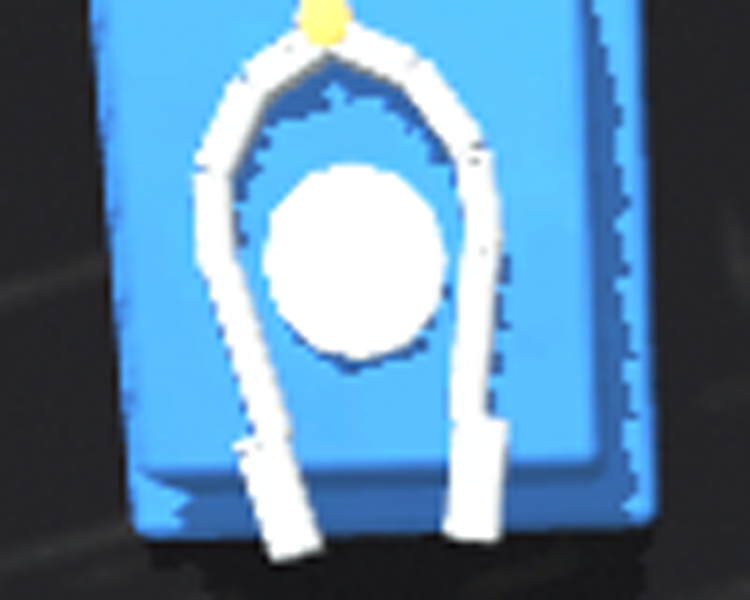

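```bash
python3 - <<'E'
from h import *
f=load('w1')
c=lambda p,o:np.array(p)/7.5+np.array(o)-.5+.5/7.5
L=[(40,350),(115,350),(120,555),(45,555)];Rr=[(632,350),(708,350),(705,560),(635,560)]
for z in(.12,.124):
    A=ray(f,c(L+Rr,(225,140)),z); print(z,A[:,:2].round(4).tolist())
    print('cen',A.mean(0),'outer',np.linalg.norm(A[0]-A[5]),np.linalg.norm(A[3]-A[6]),'len',np.linalg.norm(A[0]-A[3]))
    d=A[:4].mean(0)-A[4:].mean(0); print('ang',np.degrees(np.arctan2(d[1],d[0])))
H=ray(f,c([(165,122),(610,122),(605,472),(172,475)],(225,140)),.052);print('holder',H.round(4).tolist(),H.mean(0))
d=H[0]-H[1];print('ang',np.degrees(np.arctan2(d[1],d[0])),np.linalg.norm(d),np.linalg.norm(H[0]-H[3]))
o=(180,0)
B=ray(f,c([(355,262)],o),.033);print('boss',B)
G=ray(f,c([(325,20),(270,560),(322,548),(443,540),(500,542),(240,445),(290,440),(455,420),(507,425)],o),.035);print('ring',G.round(4).tolist())
S=ray(f,c([(143,468),(597,462)],o),.03);print('stand',S); d=S[0]-S[1];print(np.degrees(np.arctan2(d[1],d[0])),np.linalg.norm(d))
o=arm.get_obs();print(o['eef_pos'],R.from_rotvec(o['tcp_rot']).as_matrix().round(3), o['joints'])
E
```

```text
0.12 [[0.3978, -0.302], [0.3959, -0.3092], [0.3753, -0.3036], [0.3773, -0.2963], [0.3826, -0.3587], [0.3807, -0.366], [0.3594, -0.3608], [0.3613, -0.3539]]
cen [ 0.37877386 -0.33131886  0.12      ] outer 0.0662118902388703 0.06690685581265887 len 0.021333668784712604
ang 74.73076527433135
0.124 [[0.3986, -0.3028], [0.3967, -0.3098], [0.3764, -0.3043], [0.3784, -0.2971], [0.3836, -0.3586], [0.3817, -0.3658], [0.3608, -0.3606], [0.3626, -0.3539]]
cen [ 0.37985631 -0.33161271  0.124     ] outer 0.06521325259335695 0.06589773638235104 len 0.021011904752777137
ang 74.73076527433138
holder [[0.4076, -0.3126, 0.052], [0.3936, -0.3648, 0.052], [0.3507, -0.3538, 0.052], [0.3645, -0.3009, 0.052]] [ 0.37907555 -0.33300385  0.052     ]
ang 74.98581608045757 0.054097234240858924 0.04466041015470182
boss [[ 0.51237634 -0.32366573  0.033     ]]
ring [[0.5371, -0.328, 0.035], [0.4834, -0.3043, 0.035], [0.483, -0.3107, 0.035], [0.4801, -0.325, 0.035], [0.4781, -0.3315, 0.035], [0.4965, -0.3048, 0.035], [0.4955, -0.3107, 0.035], [0.4926, -0.3302, 0.035], [0.4904, -0.336, 0.035]]
stand [[ 0.49777252 -0.29199456  0.03      ]
 [ 0.48421955 -0.34511432  0.03      ]]
75.68692530350394 0.054821459415522286
[ 0.38322525 -0.32770083  0.24956649] [[ 0.966 -0.26   0.002]
 [-0.26  -0.966  0.003]
 [ 0.001 -0.004 -1.   ]] [-0.94549001  0.02124399  1.78146383  0.003742    1.34011681  0.88772571]
```

Request:
jog_arm(
  steps=[
    [0,-1,15,0,0,0,1],
    [0,-1,35,0,0,0,1],
    [0,-1,55,0,0,0,1],
    [0,-1,75,0,0,0,1],
    [0,-1,90,0,0,0,1],
    [0,-1,100,0,0,0,1],
    [0,-1,100,0,0,0,1],
    [0,-1,100,0,0,0,1],
  ],
)

```text
time_s: 1.53
eef_pos: [0.3792, -0.3327, 0.1496]
tcp_rot: [-3.115, 0.403, 0.001]
ft_force: [-0.5, 0.0, 0.7]
finger_gap: 0.0881
```

```bash
python3 - <<'E'
from h import *
o=arm.get_obs();print(o['eef_pos'],R.from_rotvec(o['tcp_rot']).as_matrix().round(3),o['ft_force'])
grab('wrist','w2')
print(arm.get_obs()['eef_pos'])
E
```

```text
[ 0.37924671 -0.33271455  0.14957437] [[ 0.967 -0.255 -0.001]
 [-0.255 -0.967  0.001]
 [-0.001 -0.001 -1.   ]] [-0.45471936  0.02257686  0.6655243 ]
[ 0.37961121 -0.33320534  0.15033966]
```

View pics/w2.png

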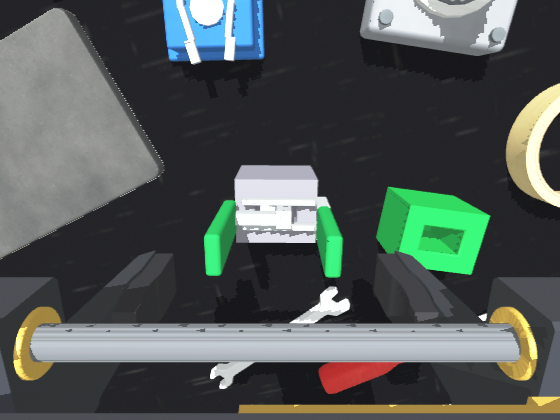

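The grips sit symmetrically about the finger centre: outer edges at columns 205 and 342, against centre column 274. I'll descend and grip.

Request:
jog_arm(
  steps=[
    [0,0,20,0,0,0,1],
    [0,0,40,0,0,0,1],
    [0,0,50,0,0,0,1],
    [0,0,55,0,0,0,1],
    [0,0,56,0,0,0,1],
    [0,0,56,0,0,0,1],
  ],
)

```text
time_s: 2.08
eef_pos: [0.3797, -0.3332, 0.0944]
tcp_rot: [3.115, -0.403, 0.001]
ft_force: [-0.4, -0.3, 0.1]
finger_gap: 0.088
```

Request:
jog_arm(
  steps=[
    [0,0,56,0,0,0,0.9],
    [0,0,0,0,0,0,0.8],
    [0,0,0,0,0,0,0.72],
    [0,0,0,0,0,0,0.71],
    [0,0,0,0,0,0,0.71],
    [0,0,0,0,0,0,0.71],
  ],
  force=12,
)

```text
time_s: 2.58
eef_pos: [0.3806, -0.3345, 0.0977]
tcp_rot: [3.109, -0.403, 0.009]
ft_force: [0.9, -0.2, -1.7]
finger_gap: 0.0623
```

My first row carried a leftover 56 mm descent, so the tool dipped for a moment. I'll check what that did before lifting.

```bash
python3 - <<'E'
from h import *
grab('wrist','w3');grab('side','s3')
o=arm.get_obs();print(o['eef_pos'],R.from_rotvec(o['tcp_rot']).as_matrix().round(3),o['ft_force'],o['finger_gap'])
im=cv2.imread('pics/s3.png')
cv2.imwrite('pics/s3c.png',cv2.resize(im[60:260,220:420],None,fx=3,fy=3,interpolation=cv2.INTER_CUBIC))
E
```

```text
[ 0.38053551 -0.33423113  0.09745528] [[ 0.967 -0.255  0.005]
 [-0.255 -0.967 -0.007]
 [ 0.006  0.005 -1.   ]] [-0.65926021 -0.85831808 -0.04858851] 0.06266863648802912
```

View pics/w3.png

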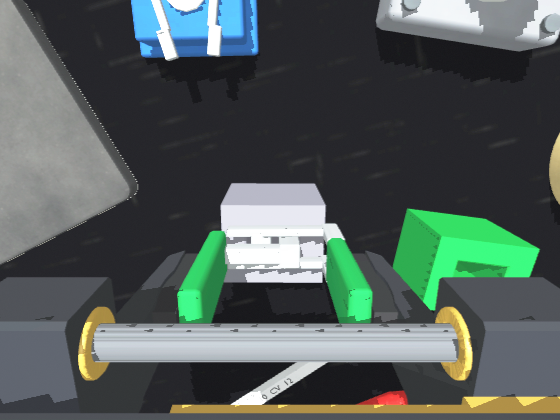

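View pics/s3c.png

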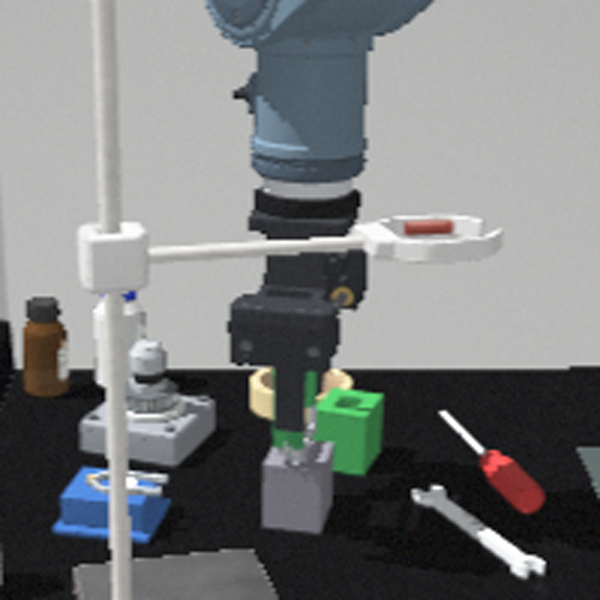

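The pliers stand undisturbed. The grips are between the fingers at (190,300) and (350,300), with a gap of 62.7 mm (about 3.3 mm squeeze). I'll lift straight up.

Request:
jog_arm(
  steps=[
    [0,0,0,0,0,0,0.71],
    [0,0,-10,0,0,0,0.71],
    [0,0,-25,0,0,0,0.71],
    [0,0,-45,0,0,0,0.71],
    [0,0,-65,0,0,0,0.71],
    [0,0,-85,0,0,0,0.71],
    [0,0,-95,0,0,0,0.71],
    [0,0,-100,0,0,0,0.71],
  ],
)

```text
time_s: 3.35
eef_pos: [0.3802, -0.3337, 0.1966]
tcp_rot: [3.112, -0.403, 0.005]
ft_force: [-0.6, -0.4, -1.1]
finger_gap: 0.0627
```

Request:
jog_arm(
  steps=[
    [0,0,0,0,0,0,0.71],
    [0,0,0,0,0,0,0.71],
    [0,0,0,0,0,0,0.71],
    [0,0,0,0,0,0,0.71],
  ],
)

```text
time_s: 3.68
eef_pos: [0.3789, -0.3321, 0.1925]
tcp_rot: [-3.114, 0.403, 0.003]
ft_force: [0.3, 0.6, -1.9]
finger_gap: 0.0624
```

```bash
python3 - <<'E'
from h import *
grab('wrist','w4');grab('side','s4')
o=arm.get_obs();print(o['eef_pos'],R.from_rotvec(o['tcp_rot']).as_matrix().round(3),o['ft_force'],o['finger_gap'])
im=cv2.imread('pics/s4.png')
cv2.imwrite('pics/s4c.png',cv2.resize(im[100:240,240:380],None,fx=4.2,fy=4.2,interpolation=cv2.INTER_CUBIC))
E
```

```text
[ 0.37908313 -0.33231337  0.19272727] [[ 0.967 -0.255 -0.001]
 [-0.255 -0.967  0.002]
 [-0.001 -0.001 -1.   ]] [-0.6136107   0.52100788 -1.48774538] 0.06284988918669004
```

View pics/w4.png

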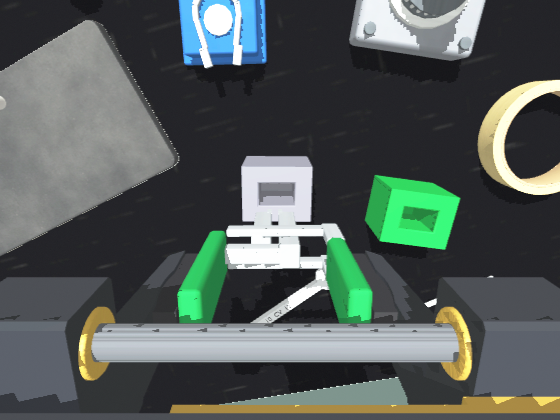

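View pics/s4c.png

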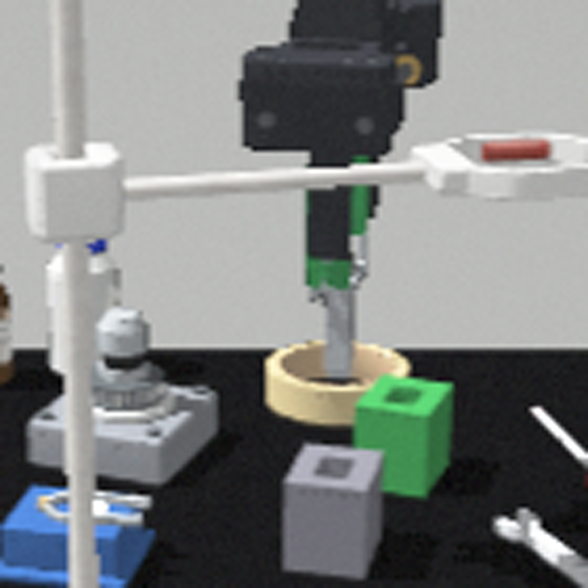

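The pliers came out cleanly, with the tips at wrist (277,215) and the holder empty. I'll move toward the ring and stop a little short for a close look.

Request:
jog_arm(
  steps=[
    [8,-4,0,0,0,-0.5,0.71],
    [22,-11,0,0,0,-1.5,0.71],
    [38,-19,0,0,0,-2.5,0.71],
    [54,-27,0,0,0,-3.5,0.71],
    [68,-33,0,0,0,-4.5,0.71],
    [75,-37,0,0,0,-5,0.71],
    [78,-39,0,0,0,-5,0.71],
    [78,-39,0,0,0,-5,0.71],
  ],
)

```text
time_s: 4.45
eef_pos: [0.4653, -0.3144, 0.1933]
tcp_rot: [-3.13, 0.266, 0.001]
ft_force: [0.0, -0.3, -0.5]
finger_gap: 0.0622
```

Request:
jog_arm(
  steps=[
    [0,0,0,0,0,0,0.71],
    [0,0,0,0,0,0,0.71],
    [0,0,0,0,0,0,0.71],
    [0,0,0,0,0,0,0.71],
  ],
)

```text
time_s: 4.78
eef_pos: [0.4643, -0.3152, 0.1938]
tcp_rot: [3.13, -0.269, 0.0]
ft_force: [0.8, 0.1, -2.4]
finger_gap: 0.0626
```

```bash
python3 - <<'E'
from h import *
f=grab('wrist','w5')
o=arm.get_obs();print(o['eef_pos'],R.from_rotvec(o['tcp_rot']).as_matrix().round(3),o['ft_force'],o['finger_gap'])
im=cv2.imread('pics/w5.png')
cv2.imwrite('pics/w5c.png',cv2.resize(im[80:280,150:400],None,fx=3,fy=3,interpolation=cv2.INTER_CUBIC))
E
```

```text
[ 0.46437916 -0.31513545  0.19382717] [[ 0.985 -0.17   0.   ]
 [-0.17  -0.985 -0.   ]
 [ 0.     0.    -1.   ]] [ 1.00060417 -0.25531838 -1.27326294] 0.06266098604905761
```

View pics/w5.png

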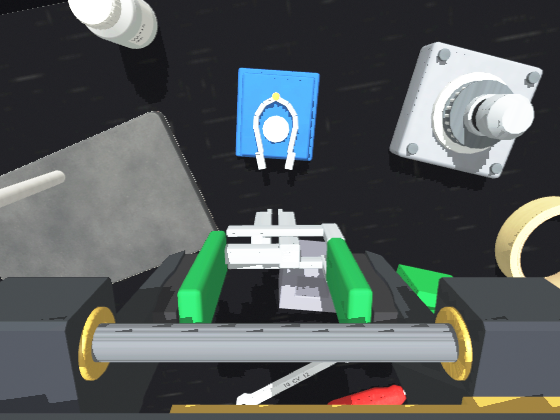

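View pics/w5c.png

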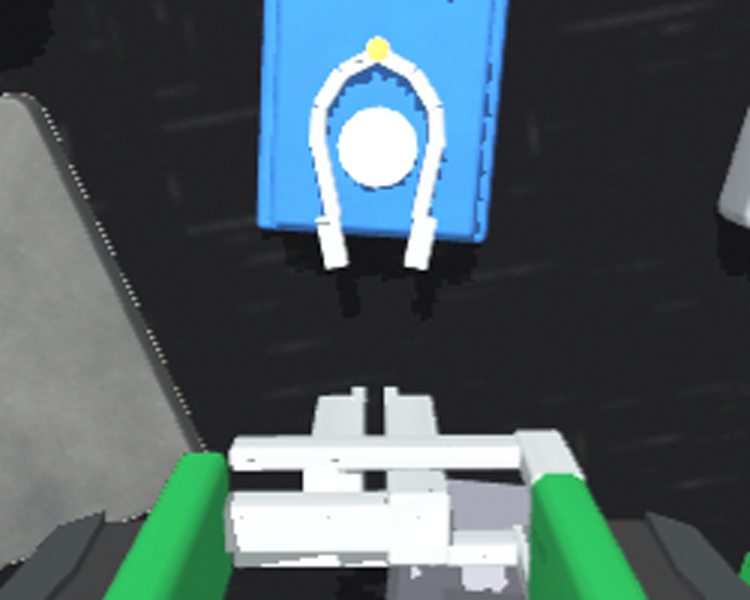

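The ring lies almost exactly in line with the tips. In the crop the pin is at (378,48), the lug middle is at (376,242) and the tips are at (376,390).

```bash
python3 - <<'E'
from h import *
f=load('w5')
im=cv2.imread('pics/w5.png')
cv2.imwrite('pics/w5d.png',cv2.resize(im[60:180,225:335],None,fx=5,fy=5,interpolation=cv2.INTER_CUBIC))
c=lambda p:np.array(p)/3+np.array((150,80))-.5+.5/3
def show(n,p,z):
    A=ray(f,c(p),z); print(n,A[:,:2].round(4).tolist()); return A
pin=show('pin',[(378,48)],.035)[0]
A=show('lug inner',[(346,265),(340,218),(405,265),(413,218)],.035); m=A.mean(0); d=m-pin
print('mid',m,np.linalg.norm(d),np.degrees(np.arctan2(d[1],d[0])))
print(np.linalg.norm(A[0]-A[2]),np.linalg.norm(A[1]-A[3]),np.linalg.norm(A[0]-A[1]))
b=show('boss',[(377,148),(338,148),(417,148)],.033); print(np.linalg.norm(b[1]-b[2]))
show('stand',[(258,225),(487,240)],.03)
T=proj(f,[[.537,-.3265,.035],[.48775,-.3265+.0088,.035]]);print(T)
o=arm.get_obs();Rt=R.from_rotvec(o['tcp_rot']).as_matrix();p=o['eef_pos']
# predicted tips for h
for h in(.088,.0935):
  for y in(-.0047,.0047):
    q=p+Rt@[0,y,h]; q2=p+Rt@[.006,y,h]; print(h,(proj(f,[q,q2])-[150,80])*3)
s=load('s4'); 
for h in (.085,.09,.0935): print(h,proj(s,np.array([.379,-.3322,.1927-h])))
E
```

```text
pin [[0.5372, -0.3281]]
lug inner [[0.4832, -0.31], [0.496, -0.3107], [0.4805, -0.3257], [0.4927, -0.3299]]
mid [ 0.48811057 -0.31908095  0.035     ] 0.049951461009413736 169.59346726262007
0.015997417336418115 0.01955120175622034 0.012826971676050496
boss [[0.5123, -0.3235], [0.5141, -0.3134], [0.5105, -0.334]]
0.02092058053446134
stand [[0.4973, -0.288], [0.4825, -0.349]]
[[273.66679262  96.35965747]
 [273.39275994 160.94132914]]
0.088 [[353.97532746 407.09619832]
 [353.81357843 380.2375253 ]]
0.088 [[397.90212465 407.07990051]
 [398.06360943 380.22074622]]
0.0935 [[354.42381125 399.29290138]
 [354.2688603  372.97101293]]
0.0935 [[397.38779425 399.27685886]
 [397.54201285 372.95450867]]
0.085 [[320.44039624 187.60505738]]
0.09 [[320.37607092 189.71220026]]
0.0935 [[320.3311991  191.18209318]]
```

View pics/w5d.png

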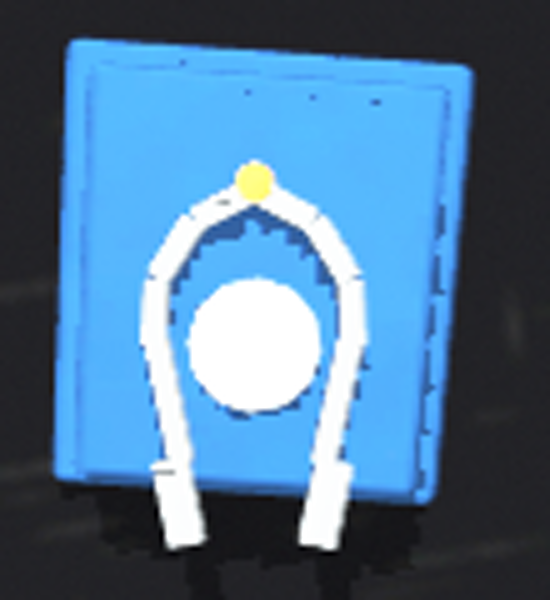

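```bash
python3 - <<'E'
from h import *
f=load('w5');s=load('side0');t=load('top0')
c=lambda p:np.array(p)/5+np.array((225,60))-.5+.1
for z in(.03,.035,.04,.05):
  A=ray(f,c([(255,182),(185,547),(320,547)]),z); print(z,A[:,:2].round(4).tolist(),'side',proj(s,A).round(1).tolist(),'top',proj(t,A).round(1).tolist())
A=ray(f,c([(95,68),(445,88),(420,490),(80,470)]),.03);print('standtop',A[:,:2].round(4).tolist(),A.mean(0),'side',((proj(s,A)-[220,155])*5.7).round(0).tolist())
A=ray(f,c([(68,42),(470,68),(435,500),(55,480)]),.008);print('foot',A[:,:2].round(4).tolist(),A.mean(0))
E
```

```text
0.03 [[0.537, -0.328], [0.482, -0.3068], [0.4782, -0.3288]] side [[250.1, 220.4], [274.1, 224.4], [276.0, 220.2]] top [[325.1, 172.8], [315.8, 195.5], [325.0, 197.4]]
0.035 [[0.537, -0.328], [0.4829, -0.3071], [0.4791, -0.3288]] side [[250.1, 218.5], [273.7, 222.3], [275.6, 218.2]] top [[325.4, 172.5], [316.1, 195.0], [325.2, 196.8]]
0.04 [[0.537, -0.328], [0.4838, -0.3074], [0.4801, -0.3287]] side [[250.0, 216.5], [273.3, 220.2], [275.1, 216.2]] top [[325.6, 172.2], [316.5, 194.4], [325.5, 196.2]]
0.05 [[0.537, -0.328], [0.4856, -0.3081], [0.482, -0.3287]] side [[249.9, 212.4], [272.4, 216.0], [274.2, 212.2]] top [[326.2, 171.6], [317.3, 193.3], [326.0, 195.1]]
standtop [[0.5578, -0.3066], [0.5457, -0.3593], [0.4847, -0.3465], [0.4975, -0.2921]] [ 0.52141129 -0.32613037  0.03      ] side [[115.0, 397.0], [156.0, 341.0], [304.0, 353.0], [268.0, 412.0]]
foot [[0.5641, -0.3015], [0.5488, -0.3661], [0.4787, -0.3502], [0.4936, -0.2849]] [ 0.52129276 -0.32569351  0.008     ]
```

```bash
python3 - <<'E'
from h import *
im=cv2.imread('pics/w5.png')
cv2.imwrite('pics/w5e.png',cv2.resize(im[195:275,225:325],None,fx=7.5,fy=7.5,interpolation=cv2.INTER_CUBIC))
im=cv2.imread('pics/s4.png')
cv2.imwrite('pics/s4e.png',cv2.resize(im[130:200,280:360],None,fx=8,fy=8,interpolation=cv2.INTER_CUBIC))
E
```

```text
(no output)
```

View pics/w5e.png

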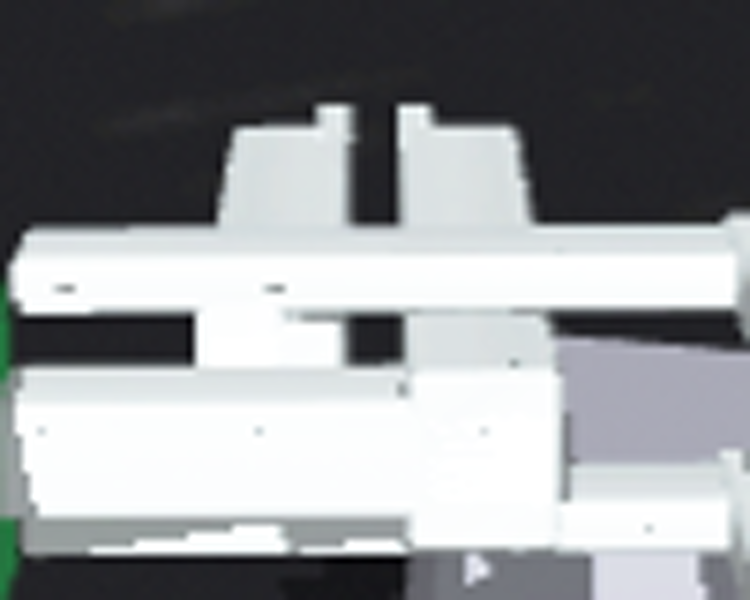

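View pics/s4e.png

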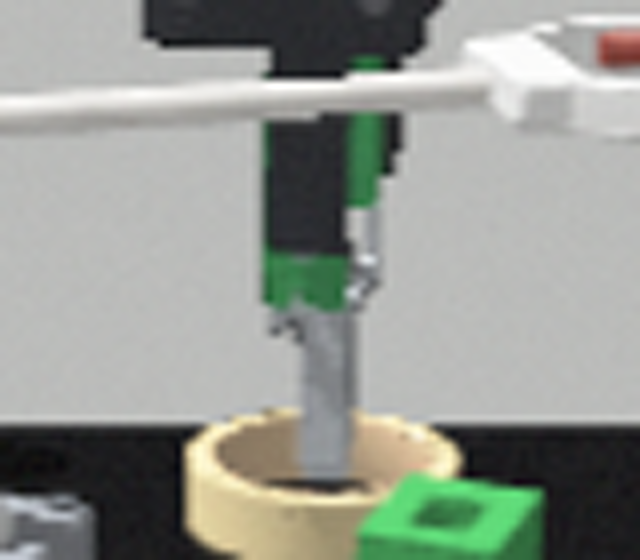

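```bash
python3 - <<'E'
from h import *
f=load('w5')
o=arm.get_obs();Rt=R.from_rotvec(o['tcp_rot']).as_matrix()
T=ray(f,[(274.6,208.3)],.104)[0]-.006*Rt[:,0]
c=lambda p:np.array(p)/5+np.array((225,60))-.5+.1
L=ray(f,c([(252,506)]),.035)[0]
print(T,L,o['eef_pos'],(Rt.T@(L-T)*1000).round(1))
E
```

```text
[ 0.46289121 -0.31442022  0.10399967] [ 0.48764144 -0.31900065  0.035     ] [ 0.46437916 -0.31513545  0.19382717] [25.2  0.3 69. ]
```

Request:
jog_arm(
  steps=[
    [5,0,0,0,0,0,0.71],
    [14,0,0,0,0,0,0.71],
    [22,0,3,0,0,0,0.71],
    [25,0,13,0,0,0,0.71],
    [25,0,27,0,0,0,0.71],
    [25,0,39,0,0,0,0.71],
    [25,0,45,0,0,0,0.71],
    [25,0,45,0,0,0,0.71],
  ],
)

```text
time_s: 5.5
eef_pos: [0.4884, -0.318, 0.146]
tcp_rot: [-3.127, 0.267, 0.006]
ft_force: [-0.3, -0.8, -1.9]
finger_gap: 0.0625
```

Request:
jog_arm(
  steps=[
    [0,0,0,0,0,0,0.71],
    [0,0,0,0,0,0,0.71],
    [0,0,0,0,0,0,0.71],
  ],
)

```text
time_s: 5.75
eef_pos: [0.4898, -0.3196, 0.1496]
tcp_rot: [3.129, -0.267, 0.002]
ft_force: [-0.0, 0.7, -1.4]
finger_gap: 0.0624
```

```bash
python3 - <<'E'
from h import *
f=grab('wrist','w6'); grab('side','s6')
o=arm.get_obs();print(o['eef_pos'],o['ft_force'],o['finger_gap'])
im=cv2.imread('pics/w6.png')
cv2.imwrite('pics/w6c.png',cv2.resize(im[90:240,200:350],None,fx=4,fy=4,interpolation=cv2.INTER_CUBIC))
im=cv2.imread('pics/s6.png')
cv2.imwrite('pics/s6c.png',cv2.resize(im[150:250,210:310],None,fx=6,fy=6,interpolation=cv2.INTER_CUBIC))
E
```

```text
[ 0.48971054 -0.31950373  0.14950096] [ 0.66891906  0.47424161 -1.49664353] 0.062404252812693906
```

View pics/w6c.png

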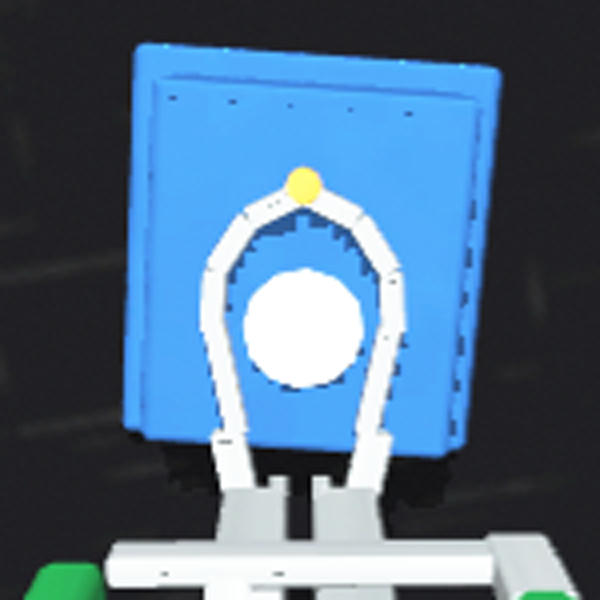

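View pics/s6c.png

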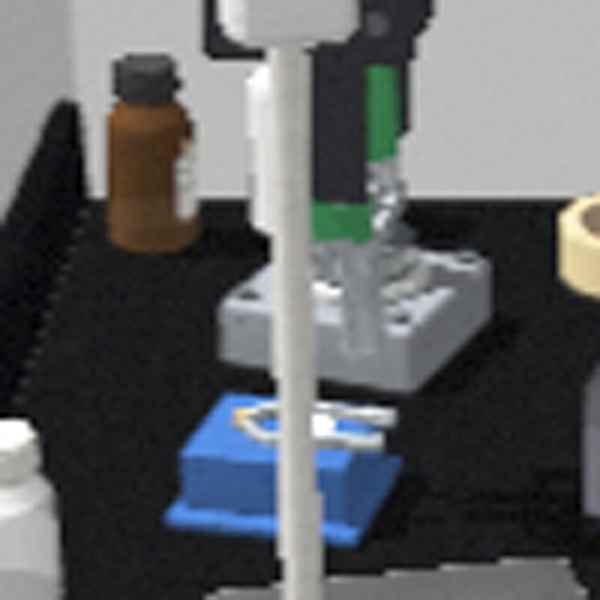

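```bash
python3 - <<'E'
from h import *
f=load('w6')
o=arm.get_obs();Rt=R.from_rotvec(o['tcp_rot']).as_matrix()
T=ray(f,[(274.6,208.7)],.060)[0]-.006*Rt[:,0]
c=lambda p:np.array(p)/4+np.array((200,90))-.5+.125
for r in (470,475): 
  L=ray(f,c([(301.5,r)]),.035)[0]; print(T,L,(Rt.T@(L-T)*1000).round(1))
p=ray(f,c([(304,187)]),.035)[0]; print('pin',p,np.linalg.norm(p-L))
b=ray(f,c([(304,328)]),.033)[0]; print('boss',b,np.linalg.norm(b-L))
print(R.from_rotvec(np.ravel(f['rvec'])).as_matrix()[2], o['eef_pos']+Rt@[.0733,-.0007,-.1355], -R.from_rotvec(np.ravel(f['rvec'])).as_matrix().T@np.ravel(f['tvec']))
E
```

```text
[ 0.48829042 -0.31888505  0.05999337] [ 0.4878206  -0.31909698  0.035     ] [-0.5  0.3 25. ]
[ 0.48829042 -0.31888505  0.05999337] [ 0.48690257 -0.31893885  0.035     ] [-1.4  0.3 25. ]
pin [ 0.53683545 -0.32796748  0.035     ] 0.05074257290528165
boss [ 0.51267371 -0.32382369  0.033     ] 0.026306146982002853
[-0.28102701  0.04788922 -0.95850427] [ 0.56193841 -0.33111128  0.2850813 ] [ 0.56170846 -0.33149471  0.2852771 ]
```

Request:
jog_arm(
  steps=[
    [-1,0,6,0,0,0,0.71],
    [-1,0,12,0,0,0,0.71],
    [-1,0,17,0,0,0,0.71],
    [-1,0,20,0,0,0,0.71],
    [-1,0,22,0,0,0,0.71],
    [-1,0,22,0,0,0,0.71],
    [-1,0,22,0,0,0,0.71],
  ],
)

```text
time_s: 6.43
eef_pos: [0.4884, -0.3189, 0.1265]
tcp_rot: [-3.13, 0.267, 0.0]
ft_force: [0.7, 0.7, -2.6]
finger_gap: 0.0626
```

```bash
python3 - <<'E'
from h import *
f=grab('wrist','w7'); grab('side','s7')
o=arm.get_obs();print(o['eef_pos'],o['ft_force'],o['finger_gap'])
im=cv2.imread('pics/w7.png')
cv2.imwrite('pics/w7c.png',cv2.resize(im[90:240,200:350],None,fx=4,fy=4,interpolation=cv2.INTER_CUBIC))
im=cv2.imread('pics/s7.png')
cv2.imwrite('pics/s7c.png',cv2.resize(im[170:250,220:300],None,fx=7,fy=7,interpolation=cv2.INTER_CUBIC))
E
```

```text
[ 0.48857775 -0.31913248  0.12692821] [-0.32986947 -1.0015058  -1.18568335] 0.06271555146045153
```

View pics/w7c.png

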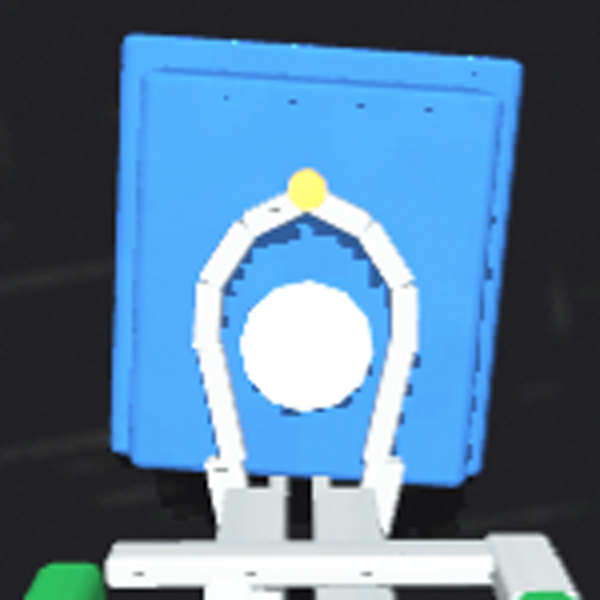

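View pics/s7c.png

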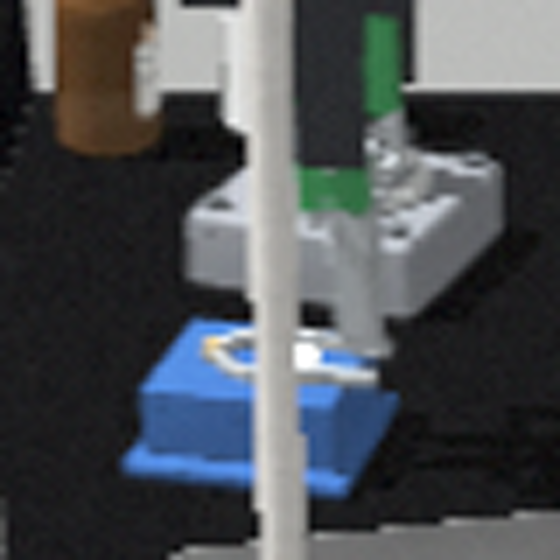

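Request:
jog_arm(
  steps=[
    [1,0,1,0,0,0,0.71],
    [1,0,2,0,0,0,0.71],
    [1,0,3,0,0,0,0.71],
    [1,0,4,0,0,0,0.71],
    [1,0,5,0,0,0,0.71],
    [1,0,5,0,0,0,0.71],
  ],
)

```text
time_s: 7.03
eef_pos: [0.4893, -0.319, 0.1214]
tcp_rot: [-3.13, 0.267, 0.001]
ft_force: [0.3, 0.1, -1.7]
finger_gap: 0.0626
```

Request:
jog_arm(
  steps=[
    [0,0,1,0,0,0,0.71],
    [0,0,1,0,0,0,0.71],
    [0,0,1,0,0,0,0.71],
  ],
)

```text
time_s: 7.28
eef_pos: [0.4894, -0.3191, 0.1207]
tcp_rot: [-3.13, 0.267, 0.0]
ft_force: [0.1, 0.0, -2.0]
finger_gap: 0.0631
```

```bash
python3 - <<'E'
from h import *
f=grab('wrist','w8'); grab('side','s8')
o=arm.get_obs();print(o['eef_pos'],o['ft_force'],o['finger_gap'])
im=cv2.imread('pics/w8.png')
cv2.imwrite('pics/w8c.png',cv2.resize(im[140:240,225:325],None,fx=6,fy=6,interpolation=cv2.INTER_CUBIC))
im=cv2.imread('pics/s8.png')
cv2.imwrite('pics/s8c.png',cv2.resize(im[170:250,220:300],None,fx=7,fy=7,interpolation=cv2.INTER_CUBIC))
E
```

```text
[ 0.4893997  -0.31916871  0.12071944] [-0.33926907 -0.859929   -0.77168127] 0.0626835535326426
```

View pics/w8c.png

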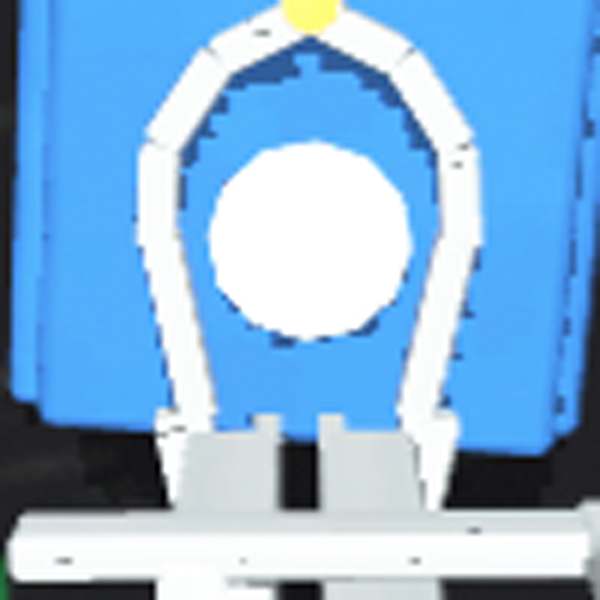

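View pics/s8c.png

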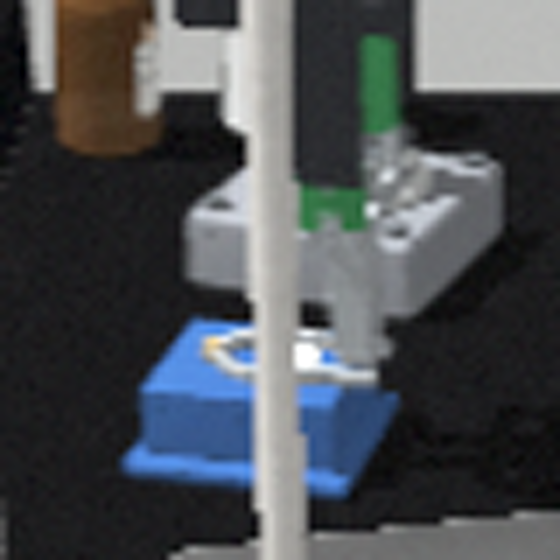

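Request:
jog_arm(
  steps=[
    [0,0,0.3,0,0,0,0.71],
    [0,0,0.6,0,0,0,0.71],
    [0,0,1,0,0,0,0.71],
    [0,0,1,0,0,0,0.71],
    [0,0,1,0,0,0,0.71],
  ],
)

```text
time_s: 7.8
eef_pos: [0.4894, -0.3191, 0.1197]
tcp_rot: [-3.13, 0.267, 0.0]
ft_force: [-0.1, -0.1, -1.4]
finger_gap: 0.0624
```

Request:
jog_arm(
  steps=[
    [0,0,0.3,0,0,0,0.71],
    [0,0,0.6,0,0,0,0.71],
    [0,0,1,0,0,0,0.71],
    [0,0,1,0,0,0,0.71],
    [0,0,1,0,0,0,0.71],
  ],
)

```text
time_s: 8.22
eef_pos: [0.4894, -0.3191, 0.1187]
tcp_rot: [-3.13, 0.267, 0.0]
ft_force: [0.4, 0.4, -1.1]
finger_gap: 0.0628
```

Request:
jog_arm(
  steps=[
    [0,0,0.3,0,0,0,0.71],
    [0,0,0.6,0,0,0,0.71],
    [0,0,1,0,0,0,0.71],
    [0,0,1,0,0,0,0.71],
    [0,0,1,0,0,0,0.71],
  ],
)

```text
time_s: 8.63
eef_pos: [0.4894, -0.3191, 0.1176]
tcp_rot: [-3.13, 0.267, 0.0]
ft_force: [-0.2, 0.7, -1.1]
finger_gap: 0.0625
```

```bash
python3 - <<'E'
from h import *
f=grab('wrist','w9'); grab('side','s9')
o=arm.get_obs();print(o['eef_pos'],o['ft_force'],o['finger_gap'])
im=cv2.imread('pics/w9.png')
cv2.imwrite('pics/w9c.png',cv2.resize(im[140:240,225:325],None,fx=6,fy=6,interpolation=cv2.INTER_CUBIC))
im=cv2.imread('pics/s9.png')
cv2.imwrite('pics/s9c.png',cv2.resize(im[195:245,235:295],None,fx=12,fy=12,interpolation=cv2.INTER_CUBIC))
E
```

```text
[ 0.48941523 -0.31914824  0.11771819] [-0.57837822 -0.59563326 -1.18156023] 0.06217822066015065
```

View pics/w9c.png

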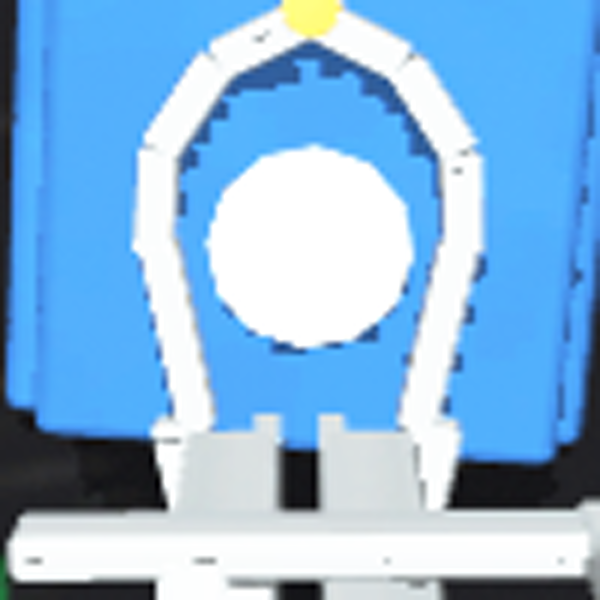

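View pics/s9c.png

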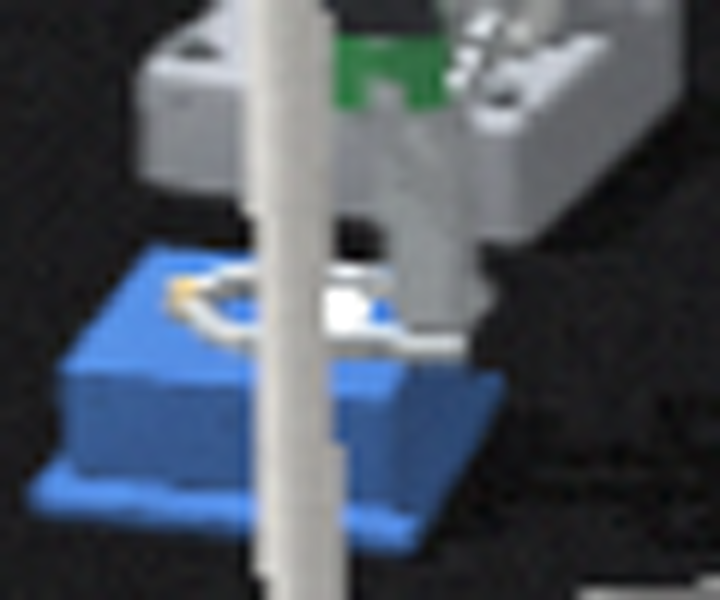

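Request:
jog_arm(
  steps=[
    [0,0,0.3,0,0,0,0.71],
    [0,0,0.6,0,0,0,0.71],
    [0,0,1,0,0,0,0.71],
    [0,0,1,0,0,0,0.71],
    [0,0,1,0,0,0,0.71],
  ],
)

```text
time_s: 9.15
eef_pos: [0.4897, -0.3193, 0.1172]
tcp_rot: [3.13, -0.267, 0.001]
ft_force: [1.1, 1.0, 3.8]
finger_gap: 0.0626
```

Request:
jog_arm(
  steps=[
    [0,0,0.3,0,0,0,0.71],
    [0,0,0.6,0,0,0,0.71],
    [0,0,1,0,0,0,0.71],
    [0,0,1,0,0,0,0.71],
    [0,0,1,0,0,0,0.71],
  ],
)

```text
time_s: 9.57
eef_pos: [0.4901, -0.3194, 0.1167]
tcp_rot: [3.13, -0.267, 0.003]
ft_force: [-0.9, 2.1, 6.1]
finger_gap: 0.0626
```

Contact came at TCP z ≈ 0.1172 (stand top or ring). I'll ease off 1 mm, then squeeze gradually.

Request:
jog_arm(
  steps=[
    [0,0,-1,0,0,0,0.71],
    [0,0,-1,0,0,0,0.68],
    [0,0,-1,0,0,0,0.65],
    [0,0,-1,0,0,0,0.62],
    [0,0,-1,0,0,0,0.6],
    [0,0,-1,0,0,0,0.6],
  ],
  force=30,
)

```text
time_s: 10.07
eef_pos: [0.4895, -0.3193, 0.1168]
tcp_rot: [3.13, -0.267, 0.0]
ft_force: [-0.2, -0.3, 2.7]
finger_gap: 0.0526
```

```bash
python3 - <<'E'
from h import *
f=grab('wrist','w10')
o=arm.get_obs();print(o['eef_pos'],o['ft_force'],o['finger_gap'])
im=cv2.imread('pics/w10.png')
cv2.imwrite('pics/w10c.png',cv2.resize(im[110:240,200:350],None,fx=4.5,fy=4.5,interpolation=cv2.INTER_CUBIC))
E
```

```text
[ 0.48947435 -0.31933004  0.11682672] [-0.53823748 -0.49992579  3.48040904] 0.053012767106775716
```

View pics/w10c.png

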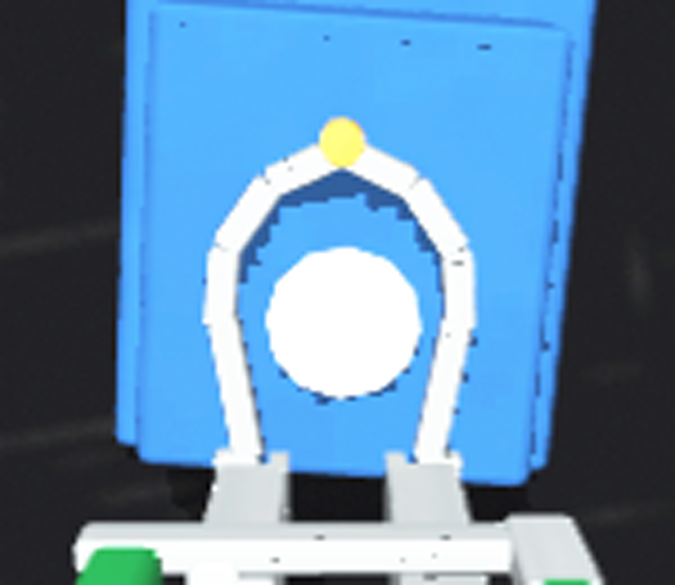

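Request:
jog_arm(
  steps=[
    [0,0,0,0,0,0,0.57],
    [0,0,0,0,0,0,0.53],
    [0,0,0,0,0,0,0.49],
    [0,0,0,0,0,0,0.46],
    [0,0,0,0,0,0,0.43],
    [0,0,0,0,0,0,0.4],
    [0,0,0,0,0,0,0.36],
    [0,0,0,0,0,0,0.36],
  ],
)

```text
time_s: 10.78
eef_pos: [0.4894, -0.3194, 0.1168]
tcp_rot: [3.13, -0.267, 0.0]
ft_force: [-0.0, -0.0, 4.5]
finger_gap: 0.0341
```

Request:
jog_arm(
  steps=[
    [0,0,0,0,0,0,0.3],
    [0,0,0,0,0,0,0.3],
    [0,0,0,0,0,0,0.3],
  ],
)

```text
time_s: 11.03
eef_pos: [0.4895, -0.3194, 0.1169]
tcp_rot: [3.13, -0.267, 0.0]
ft_force: [0.2, -0.7, 4.5]
finger_gap: 0.034
```

```bash
python3 - <<'E'
from h import *
f=grab('wrist','w11');grab('side','s11')
o=arm.get_obs();print(o['eef_pos'],o['ft_force'],o['finger_gap'])
im=cv2.imread('pics/w11.png')
cv2.imwrite('pics/w11c.png',cv2.resize(im[110:240,200:350],None,fx=4.5,fy=4.5,interpolation=cv2.INTER_CUBIC))
im=cv2.imread('pics/s11.png')
cv2.imwrite('pics/s11c.png',cv2.resize(im[185:245,225:295],None,fx=10,fy=10,interpolation=cv2.INTER_CUBIC))
E
```

```text
[ 0.48946754 -0.31935485  0.11686499] [ 0.14276978 -1.19775638  5.10149739] 0.03404570602668143
```

View pics/w11c.png

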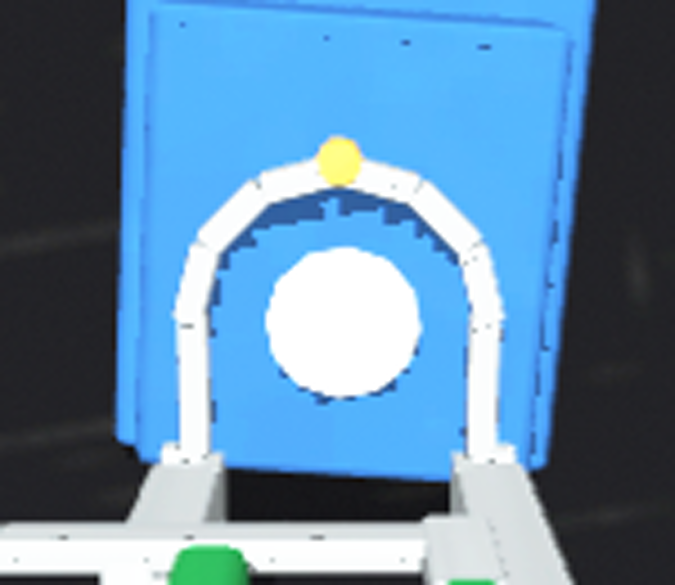

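View pics/s11c.png

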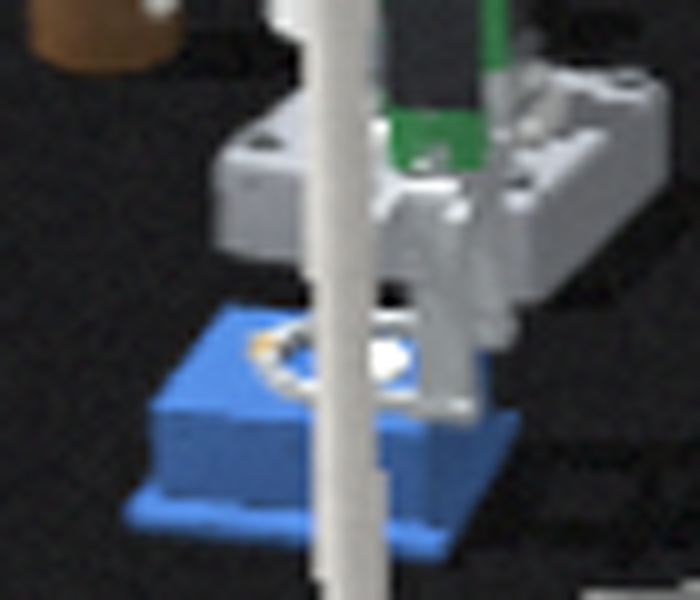

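The ring is fully spread: the arms are parallel, the gap reads 34.0 mm and the pin is at crop (339,160). I'll lift slowly.

Request:
jog_arm(
  steps=[
    [0,0,-2,0,0,0,0.3],
    [0,0,-5,0,0,0,0.3],
    [0,0,-9,0,0,0,0.3],
    [0,0,-14,0,0,0,0.3],
    [0,0,-18,0,0,0,0.3],
    [0,0,-20,0,0,0,0.3],
    [0,0,-20,0,0,0,0.3],
    [0,0,-20,0,0,0,0.3],
  ],
)

```text
time_s: 11.8
eef_pos: [0.4895, -0.3192, 0.1369]
tcp_rot: [3.13, -0.267, 0.0]
ft_force: [0.2, 0.3, -0.1]
finger_gap: 0.0342
```

```bash
python3 - <<'E'
from h import *
f=grab('wrist','w12');grab('side','s12')
o=arm.get_obs();print(o['eef_pos'],o['ft_force'],o['finger_gap'])
im=cv2.imread('pics/w12.png')
cv2.imwrite('pics/w12c.png',cv2.resize(im[110:240,200:350],None,fx=4.5,fy=4.5,interpolation=cv2.INTER_CUBIC))
im=cv2.imread('pics/s12.png')
cv2.imwrite('pics/s12c.png',cv2.resize(im[175:245,225:295],None,fx=8,fy=8,interpolation=cv2.INTER_CUBIC))
E
```

```text
[ 0.48928648 -0.3190398   0.13655003] [-0.13893032  0.27869825 -1.15962683] 0.03368331549954985
```

View pics/w12c.png

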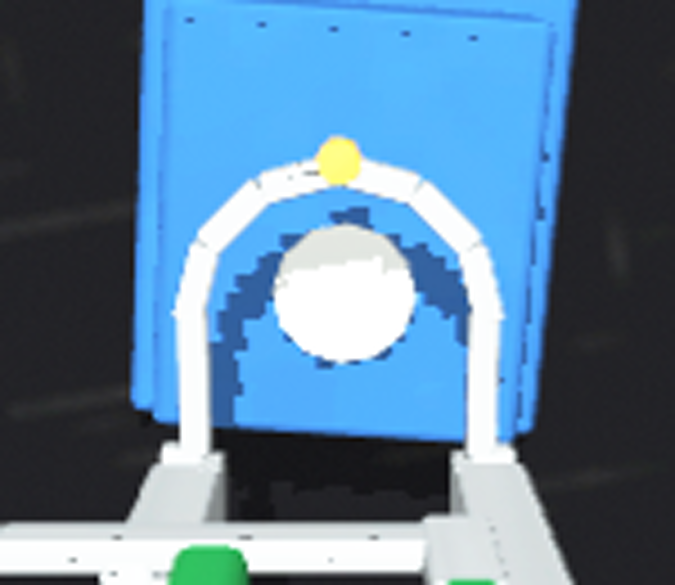

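View pics/s12c.png

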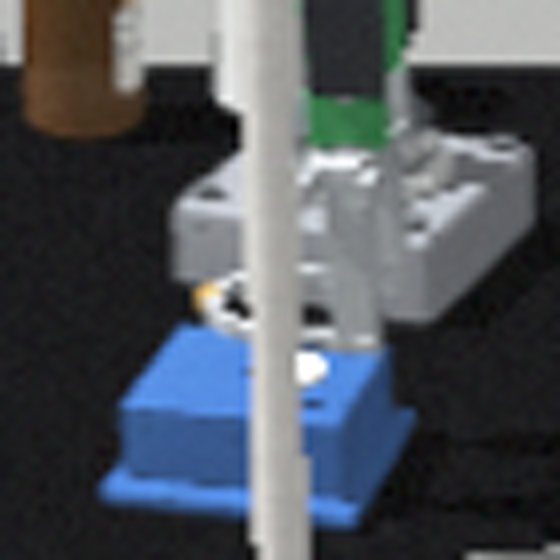

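```bash
python3 - <<'E'
from h import *
f=load('w12')
o=arm.get_obs();Rt=R.from_rotvec(o['tcp_rot']).as_matrix();p=np.array([.4893,-.3191,.1367])
c=lambda q:np.array(q)/4.5+np.array((200,110))-.5+.11
A=ray(f,c([(339,160),(339,187),(339,320),(339,447),(208,380),(470,380)]),.055)
for a in A: print(a.round(4),((Rt.T@(a-p))*1000).round(1))
t=load('top0')
E
```

```text
[ 0.5347 -0.3267  0.055 ] [46.1 -0.2 81.7]
[ 0.5312 -0.3261  0.055 ] [42.5 -0.2 81.7]
[ 0.5136 -0.3231  0.055 ] [24.6 -0.2 81.7]
[ 0.4959 -0.32    0.055 ] [ 6.7 -0.2 81.7]
[ 0.5084 -0.304   0.055 ] [ 16.2 -18.1  81.7]
[ 0.5023 -0.3392  0.055 ] [16.2 17.7 81.7]
```

The ring hangs rigidly on the tips. In the tool frame the eye is at x = 24.6, y = −0.2 and 84.2 mm below the TCP, and the pin and lug distances match the spec. I'll raise it and carry it to the drive.

Request:
jog_arm(
  steps=[
    [0,0,-4,0,0,0,0.3],
    [0,0,-12,0,0,0,0.3],
    [0,0,-24,0,0,0,0.3],
    [0,0,-38,0,0,0,0.3],
    [0,0,-52,0,0,0,0.3],
    [0,0,-64,0,0,0,0.3],
    [0,0,-72,0,0,0,0.3],
    [0,0,-75,0,0,0,0.3],
  ],
)

```text
time_s: 12.57
eef_pos: [0.4901, -0.3198, 0.2141]
tcp_rot: [3.128, -0.267, 0.004]
ft_force: [-0.3, -0.0, -1.3]
finger_gap: 0.0336
```

Request:
jog_arm(
  steps=[
    [0,4,0,0,0,0,0.3],
    [1,14,0,0,0,0,0.3],
    [2,30,0,0,0,0,0.3],
    [4,50,0,0,0,0,0.3],
    [5,70,0,0,0,0,0.3],
    [6,90,0,0,0,0,0.3],
    [8,108,0,0,0,0,0.3],
    [9,122,0,0,0,0,0.3],
  ],
)

```text
time_s: 13.23
eef_pos: [0.4764, -0.4436, 0.2105]
tcp_rot: [-3.129, 0.27, 0.002]
ft_force: [0.4, -0.3, -1.9]
finger_gap: 0.0338
```

Request:
jog_arm(
  steps=[
    [0,8,0,0,0,0,0.3],
    [0,13,0,0,0,0,0.3],
    [0,15,0,0,0,0,0.3],
    [0,15,0,0,0,0,0.3],
    [0,15,0,0,0,0,0.3],
    [0,15,0,0,0,0,0.3],
  ],
)

```text
time_s: 13.73
eef_pos: [0.4754, -0.4549, 0.2118]
tcp_rot: [-3.13, 0.266, 0.0]
ft_force: [0.6, 0.3, -2.1]
finger_gap: 0.0339
```

```bash
python3 - <<'E'
from h import *
f=grab('wrist','w13')
o=arm.get_obs();print(o['eef_pos'],o['tcp_rot'],o['ft_force'],o['finger_gap'])
E
```

```text
[ 0.47540617 -0.4549264   0.21190614] [-3.13024178e+00  2.65802833e-01 -2.13827594e-04] [ 0.04020186 -0.25028354 -1.25044704] 0.034024824992096726
```

View pics/w13.png

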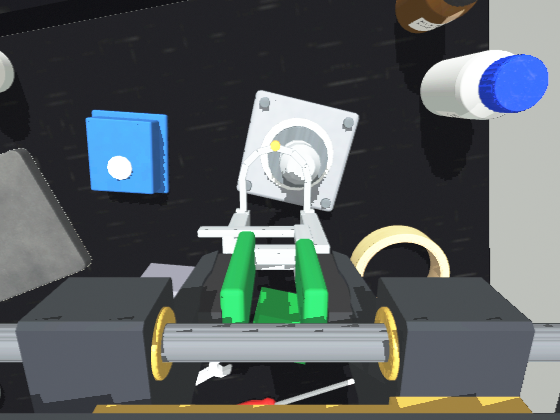

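The ring is held, with the pin at (275,146). The shaft stub shows through the opening at about (300,165), so it is off to the right. I'll crop to measure it.

```bash
python3 - <<'E'
from h import *
im=cv2.imread('pics/w13.png')
cv2.imwrite('pics/w13c.png',cv2.resize(im[85:225,220:370],None,fx=5,fy=5,interpolation=cv2.INTER_CUBIC)[:600])
im=im[85:225,220:370].astype(float); im=np.clip((im-130)*2,0,255).astype(np.uint8)
cv2.imwrite('pics/w13d.png',cv2.resize(im,None,fx=5,fy=5,interpolation=cv2.INTER_CUBIC)[:600])
E
```

```text
(no output)
```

View pics/w13c.png

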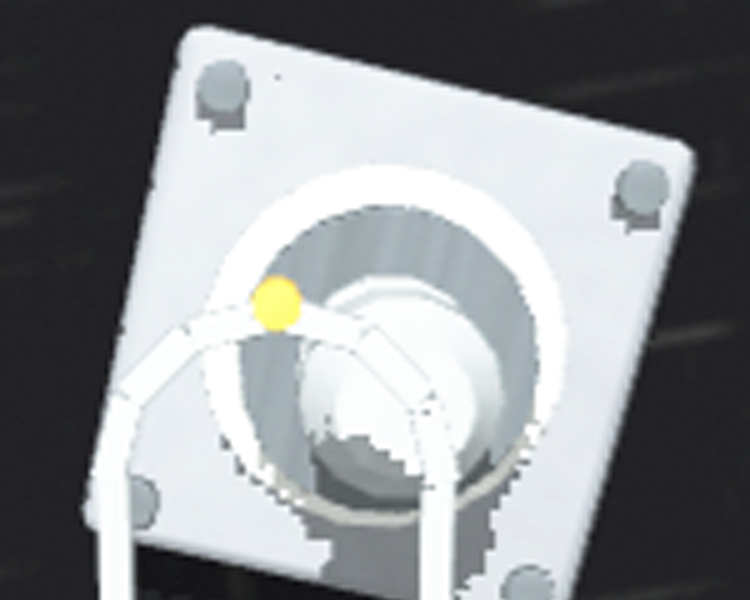

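View pics/w13d.png

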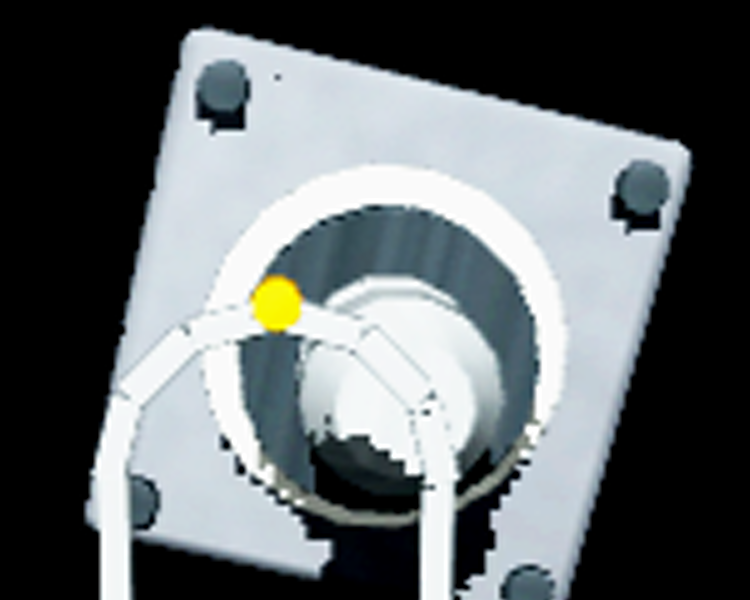

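```bash
python3 - <<'E'
from h import *
f=load('w13')
o=arm.get_obs();Rt=R.from_rotvec(o['tcp_rot']).as_matrix();p=o['eef_pos']
c=lambda q:np.array(q)/5+np.array((220,85))-.5+.1
S=ray(f,c([(401,395)]),.082)[0];P=ray(f,c([(386,345)]),.05)[0];D=ray(f,c([(383,340)]),.032)[0]
pin=ray(f,c([(277,303)]),p[2]-.0817)[0]
print('shaft',S,P,D); print('pin tool',Rt.T@(pin-p)*1000)
eye=pin-.0215*Rt[:,0]
for q in(S,P,D): print((Rt.T@(q-eye)*1000).round(1))
E
```

```text
shaft [ 0.49841585 -0.47696477  0.082     ] [ 0.50102183 -0.47700112  0.05      ] [ 0.49915275 -0.47723368  0.032     ]
pin tool [45.79224191 -0.27910199 81.70590677]
[ 2.1 18.1 48.2]
[ 4.7 17.7 80.2]
[ 2.9 18.3 98.2]
```

Request:
jog_arm(
  steps=[
    [1,5,0,0,0,0,0.3],
    [2,12,0,0,0,0,0.3],
    [2.5,17,2,0,0,0,0.3],
    [2.5,18,8,0,0,0,0.3],
    [2.5,18,15,0,0,0,0.3],
    [2.5,18,20,0,0,0,0.3],
    [2.5,18,22,0,0,0,0.3],
    [2.5,18,22,0,0,0,0.3],
  ],
)

```text
time_s: 14.45
eef_pos: [0.4741, -0.4731, 0.1882]
tcp_rot: [-3.128, 0.267, 0.002]
ft_force: [0.8, 0.1, -1.2]
finger_gap: 0.0337
```

Request:
jog_arm(
  steps=[
    [0,0,0,0,0,0,0.3],
    [0,0,0,0,0,0,0.3],
    [0,0,0,0,0,0,0.3],
  ],
)

```text
time_s: 14.7
eef_pos: [0.4747, -0.4739, 0.1902]
tcp_rot: [3.13, -0.267, 0.001]
ft_force: [-0.9, 0.6, -1.5]
finger_gap: 0.0344
```

```bash
python3 - <<'E'
from h import *
f=grab('wrist','w14');grab('side','s14');grab('top','t14')
o=arm.get_obs();print(o['eef_pos'],o['tcp_rot'],o['ft_force'],o['finger_gap'])
im=cv2.imread('pics/w14.png')
cv2.imwrite('pics/w14c.png',cv2.resize(im[100:220,210:350],None,fx=5,fy=5,interpolation=cv2.INTER_CUBIC))
im=cv2.imread('pics/s14.png')
cv2.imwrite('pics/s14c.png',cv2.resize(im[130:220,230:320],None,fx=6.6,fy=6.6,interpolation=cv2.INTER_CUBIC))
E
```

```text
[ 0.47457898 -0.47392228  0.19007108] [ 3.12981204e+00 -2.67048807e-01  5.28457401e-04] [-0.22056298 -0.12635265 -2.10928018] 0.03390561631281745
```

View pics/w14c.png

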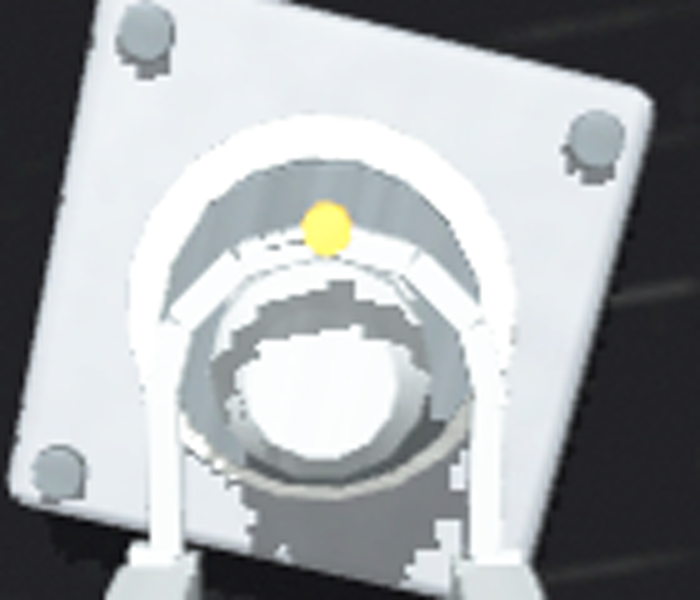

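View pics/s14c.png

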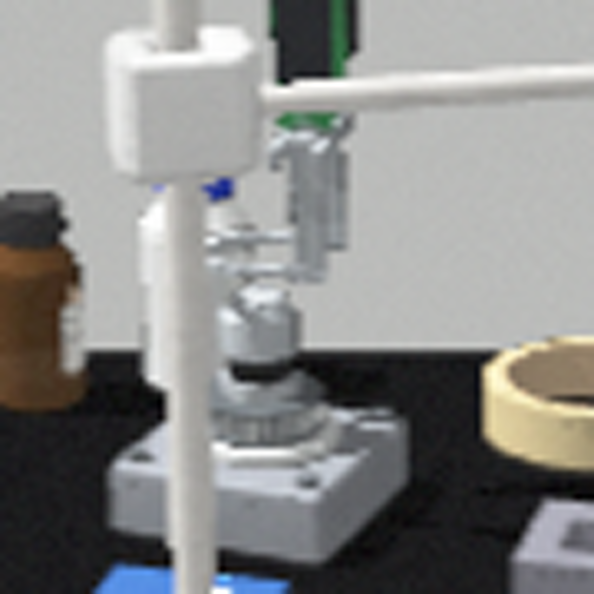

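```bash
python3 - <<'E'
from h import *
f=load('w14')
o=arm.get_obs();Rt=R.from_rotvec(o['tcp_rot']).as_matrix();p=o['eef_pos']
c=lambda q:np.array(q)/5+np.array((210,100))-.5+.1
S=ray(f,c([(319.5,371)]),.082)[0];S2=ray(f,c([(322,382)]),.09)[0]
pin=ray(f,c([(327,229)]),p[2]-.0817)[0]
eye=pin-.0215*Rt[:,0]
print(S,S2,'pin tool',Rt.T@(pin-p)*1000)
for q in(S,S2): print((Rt.T@(q-eye)*1000).round(1))
E
```

```text
[ 0.49788208 -0.47675108  0.082     ] [ 0.49798199 -0.47712492  0.09      ] pin tool [45.82161842 -0.19908165 81.7168887 ]
[-0.9 -1.  26.4]
[-0.8 -0.6 18.4]
```

Request:
jog_arm(
  steps=[
    [-0.4,-0.4,0,0,0,0,0.3],
    [-0.8,-0.8,2,0,0,0,0.3],
    [-0.8,-0.8,5,0,0,0,0.3],
    [-0.8,-0.8,8,0,0,0,0.3],
    [-0.8,-0.8,10,0,0,0,0.3],
    [-0.8,-0.8,12,0,0,0,0.3],
    [-0.8,-0.8,12,0,0,0,0.3],
    [-0.8,-0.8,12,0,0,0,0.3],
  ],
)

```text
time_s: 15.52
eef_pos: [0.4738, -0.4729, 0.1775]
tcp_rot: [-3.13, 0.267, 0.0]
ft_force: [-1.2, 0.1, -1.3]
finger_gap: 0.034
```

```bash
python3 - <<'E'
from h import *
f=grab('wrist','w15');grab('side','s15')
o=arm.get_obs();print(o['eef_pos'],o['tcp_rot'],o['ft_force'],o['finger_gap'])
im=cv2.imread('pics/w15.png')
cv2.imwrite('pics/w15c.png',cv2.resize(im[110:220,220:340],None,fx=5.4,fy=5.4,interpolation=cv2.INTER_CUBIC))
im=cv2.imread('pics/s15.png')
cv2.imwrite('pics/s15c.png',cv2.resize(im[150:210,240:300],None,fx=9,fy=9,interpolation=cv2.INTER_CUBIC))
E
```

```text
[ 0.47388934 -0.47300938  0.17784112] [ 3.13001582e+00 -2.67176086e-01  2.29852616e-04] [-0.23598389  0.23937393 -1.9341699 ] 0.03407001088524935
```

View pics/w15c.png

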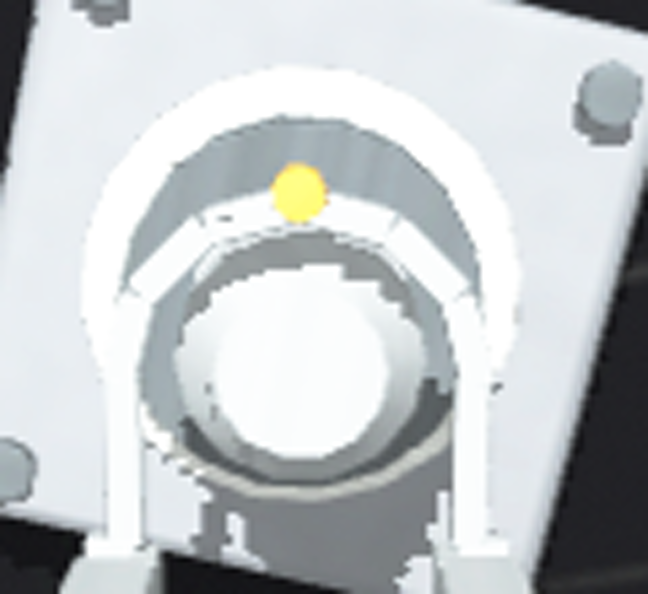

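View pics/s15c.png

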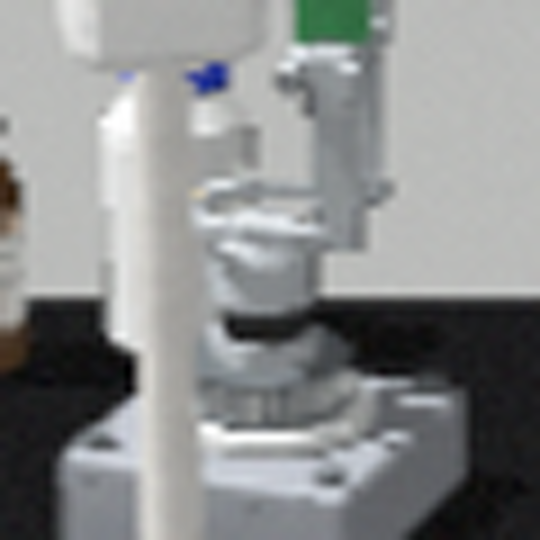

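```bash
python3 - <<'E'
from h import *
f=load('w15')
o=arm.get_obs();Rt=R.from_rotvec(o['tcp_rot']).as_matrix();p=o['eef_pos']
c=lambda q:np.array(q)/5.4+np.array((220,110))-.5+.09
S=ray(f,c([(302,355)]),.082)[0];S2=ray(f,c([(301.5,370)]),.09)[0]
pin=ray(f,c([(299,192)]),p[2]-.0817)[0]
E=ray(f,c([(140,380),(458,380)]),p[2]-.0817)
eye=pin-.0215*Rt[:,0]
print(S,S2,'pin tool',Rt.T@(pin-p)*1000,'edges',(Rt.T@(E-eye).T*1000).round(1).T.tolist())
for q in(S,S2): print((Rt.T@(q-eye)*1000).round(1))
E
```

```text
[ 0.49823954 -0.47712503  0.082     ] [ 0.4981663  -0.47704219  0.09      ] pin tool [45.71879894 -0.43732827 81.70734567] edges [[0.6, -17.8, -0.0], [0.6, 17.8, -0.0]]
[ 0.5  0.3 14.1]
[0.4 0.3 6.1]
```

Centred within 0.5 mm. I'll lower it onto the shaft slowly.

Request:
jog_arm(
  steps=[
    [0.4,0.3,2,0,0,0,0.3],
    [0.4,0.3,5,0,0,0,0.3],
    [0.4,0.3,8,0,0,0,0.3],
    [0.4,0.3,11,0,0,0,0.3],
    [0.4,0.3,14,0,0,0,0.3],
    [0.4,0.3,16,0,0,0,0.3],
    [0.4,0.3,16,0,0,0,0.3],
    [0.4,0.3,16,0,0,0,0.3],
  ],
)

```text
time_s: 16.28
eef_pos: [0.4741, -0.4732, 0.1615]
tcp_rot: [-3.13, 0.267, 0.0]
ft_force: [-0.1, -0.2, -1.8]
finger_gap: 0.0341
```

```bash
python3 - <<'E'
from h import *
f=grab('wrist','w16')
o=arm.get_obs();print(o['eef_pos'],o['tcp_rot'],o['ft_force'],o['torque'],o['finger_gap'])
im=cv2.imread('pics/w16.png')
cv2.imwrite('pics/w16c.png',cv2.resize(im[110:220,220:340],None,fx=5.4,fy=5.4,interpolation=cv2.INTER_CUBIC))
E
```

```text
[ 0.47419205 -0.47330521  0.16172993] [-3.13019858e+00  2.67250375e-01 -1.84636830e-05] [-0.03085114 -0.36622449 -1.15766037] [0.05365687 0.02054618 0.03290925] 0.03408667070610638
```

View pics/w16c.png

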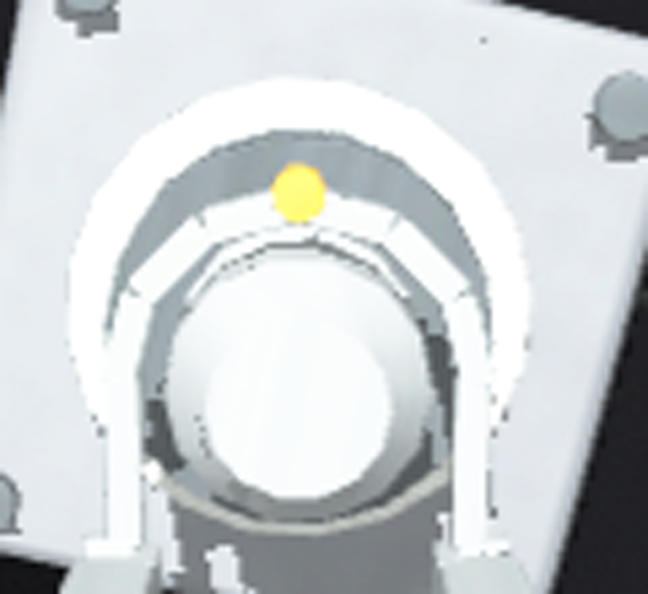

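```bash
python3 - <<'E'
from h import *
f=load('w16')
o=arm.get_obs();Rt=R.from_rotvec(o['tcp_rot']).as_matrix();p=o['eef_pos']
c=lambda q:np.array(q)/5.4+np.array((220,110))-.5+.09
im=cv2.imread('pics/w16.png')
pin=ray(f,c([(299,192)]),p[2]-.0817)[0]; eye=pin-.0215*Rt[:,0]
B=ray(f,c([(300,522),(300,498),(165,380),(437,380),(205,400),(392,400)]),.082)
B[[1,4,5]]=ray(f,c([(300,498),(205,400),(392,400)]),.09)
print((Rt.T@(B-eye).T*1000).round(1).T.tolist())
# overlay model circles
def circ(ctr,r,z,n=72):
    a=np.linspace(0,2*np.pi,n); return np.c_[ctr[0]+r*np.cos(a),ctr[1]+r*np.sin(a),np.full(n,z)]
big=cv2.resize(im[110:220,220:340],None,fx=5.4,fy=5.4,interpolation=cv2.INTER_CUBIC)
C=np.array([.4982,-.4771])
for r,z,col in((.015,.082,(0,0,255)),(.010,.09,(255,0,0))):
    q=((proj(f,circ(C,r,z))-[220,110]+.5)*5.4).astype(int); cv2.polylines(big,[q],True,col,1)
q=((proj(f,circ(eye,.0175,p[2]-.0817))-[220,110]+.5)*5.4).astype(int); cv2.polylines(big,[q],True,(0,150,0),1)
cv2.imwrite('pics/w16o.png',big)
E
```

```text
[[-15.5, 0.1, -2.0], [-10.4, 0.1, -10.0], [1.0, -14.9, -2.0], [1.0, 15.3, -2.0], [0.6, -10.1, -10.0], [0.6, 10.0, -10.0]]
```

View pics/w16o.png

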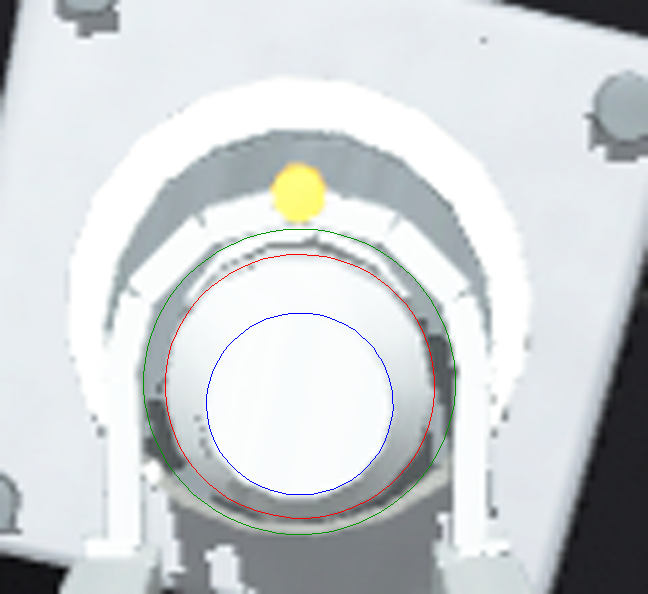

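The model overlay agrees: shaft and opening are concentric to about 0.5 mm, with about 2.5 mm clearance all round. I'll lower the last 15.5 mm.

Request:
jog_arm(
  steps=[
    [-0.4,0,2,0,0,0,0.3],
    [-0.4,0,5,0,0,0,0.3],
    [-0.4,0,8,0,0,0,0.3],
    [-0.4,0,11,0,0,0,0.3],
    [-0.4,0,13.5,0,0,0,0.3],
    [-0.4,0,15,0,0,0,0.3],
    [-0.4,0,15.5,0,0,0,0.3],
    [-0.4,0,15.5,0,0,0,0.3],
  ],
)

```text
time_s: 17.0
eef_pos: [0.4737, -0.4731, 0.1459]
tcp_rot: [-3.13, 0.267, 0.0]
ft_force: [0.0, 0.7, -1.5]
finger_gap: 0.034
```

Request:
jog_arm(
  steps=[
    [0,0,0,0,0,0,0.3],
    [0,0,0,0,0,0,0.3],
    [0,0,0,0,0,0,0.3],
    [0,0,0,0,0,0,0.3],
  ],
)

```text
time_s: 17.33
eef_pos: [0.4738, -0.4733, 0.1464]
tcp_rot: [3.13, -0.267, 0.0]
ft_force: [0.0, 0.1, -1.3]
finger_gap: 0.0341
```

```bash
python3 - <<'E'
from h import *
f=grab('wrist','w17');s=grab('side','s17')
o=arm.get_obs();print(o['eef_pos'],o['tcp_rot'],o['ft_force'],o['torque'],o['finger_gap'])
Rt=R.from_rotvec(o['tcp_rot']).as_matrix();p=o['eef_pos'];eye=p+Rt@[.0243,-.0002,.0842];print('eye',eye)
im=cv2.imread('pics/w17.png')
big=cv2.resize(im[110:220,220:340],None,fx=5.4,fy=5.4,interpolation=cv2.INTER_CUBIC)
def circ(ctr,r,z,n=72):
    a=np.linspace(0,2*np.pi,n); return np.c_[ctr[0]+r*np.cos(a),ctr[1]+r*np.sin(a),np.full(n,z)]
for ctr,r,z,col in(([.4982,-.4771],.015,.082,(0,0,255)),([.4982,-.4771],.010,.09,(255,0,0)),(eye,.0175,eye[2]+.0025,(0,150,0))):
    q=((proj(f,circ(ctr,r,z))-[220,110]+.5)*5.4).astype(int); cv2.polylines(big,[q],True,col,1)
cv2.imwrite('pics/w17c.png',big)
im=cv2.imread('pics/s17.png')
cv2.imwrite('pics/s17c.png',cv2.resize(im[155:215,240:300],None,fx=10,fy=10,interpolation=cv2.INTER_CUBIC))
print('side groove z57,62,67 front:',((proj(s,[[.4982,-.4646,z] for z in(.057,.062,.067)])-[240,155])*10).round().tolist(), 'eye lug a',((proj(s,eye+[-.025,.02,0])-[240,155])*10).round())
E
```

```text
[ 0.47378906 -0.47324235  0.14630584] [ 3.13011047e+00 -2.67281950e-01  1.06483887e-04] [-0.78005378  0.45942913 -1.92127116] [0.08241272 0.04434056 0.04100965] 0.03414066114427065
eye [ 0.4977762  -0.47717333  0.06210765]
side groove z57,62,67 front: [[289.0, 328.0], [289.0, 309.0], [288.0, 291.0]] eye lug a [[389. 319.]]
```

View pics/w17c.png

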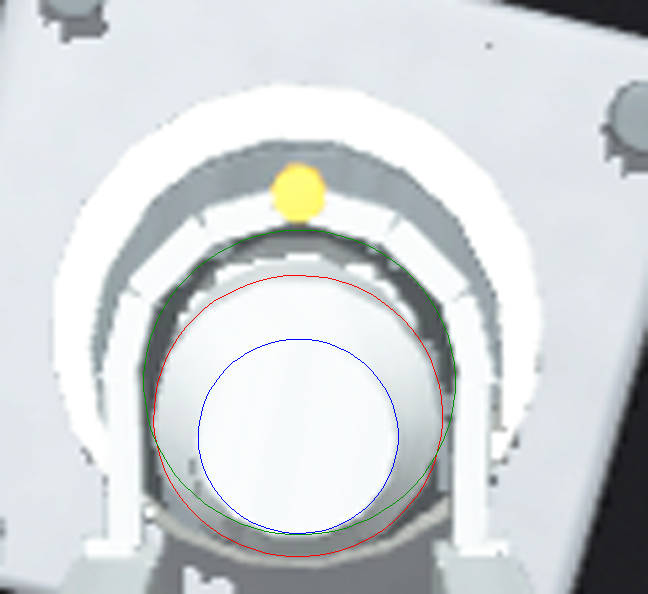

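View pics/s17c.png

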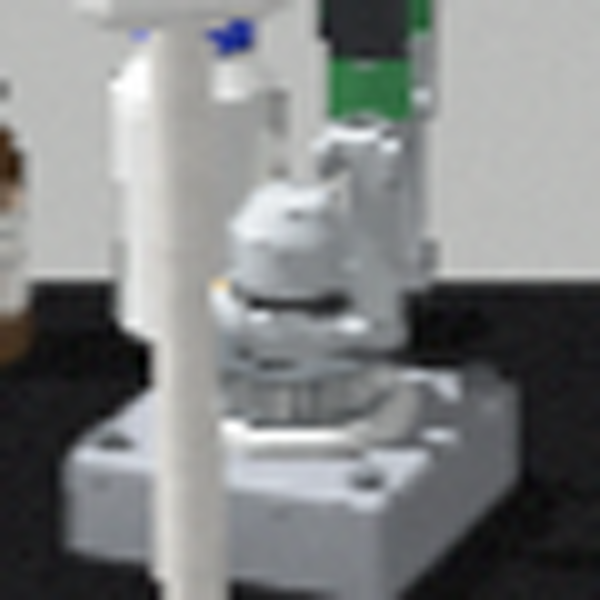

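```bash
python3 - <<'E'
from h import *
s=load('s17');o=arm.get_obs();Rt=R.from_rotvec(o['tcp_rot']).as_matrix();p=o['eef_pos']
im=cv2.imread('pics/s17.png');big=cv2.resize(im[155:215,240:300],None,fx=10,fy=10,interpolation=cv2.INTER_CUBIC)
pts=[(.0243+.0215,0,.0817)]+[(x,-.0215,z) for x in(.0243,.0063) for z in(.0817,.0867)]+[(.0063,-.0256,.0817),(-.007,-.0256,.0867)]
q=((proj(s,[p+Rt@np.array(a) for a in pts])-[240,155]+.5)*10); print(q.round().tolist())
for u in q: cv2.circle(big,tuple(int(v) for v in u),4,(0,0,255),1)
cv2.imwrite('pics/s17d.png',big)
E
```

```text
[[215.0, 282.0], [280.0, 316.0], [280.0, 335.0], [350.0, 320.0], [350.0, 339.0], [347.0, 326.0], [400.0, 348.0]]
```

View pics/s17d.png

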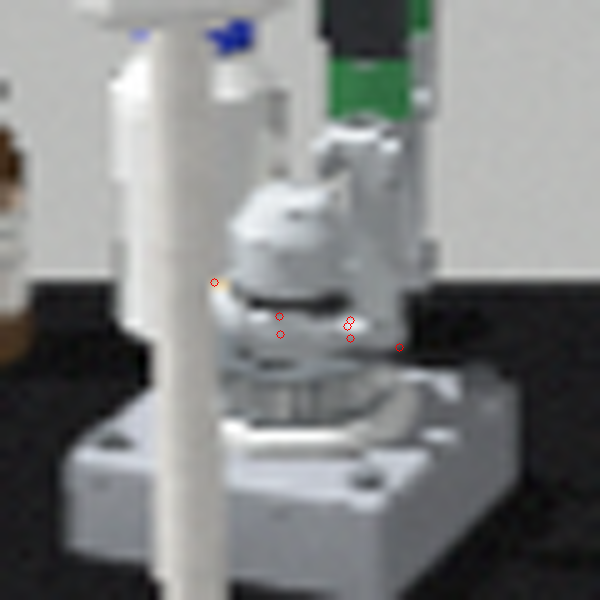

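The predicted ring points fall on the ring in the side view: the pin is at about (220,285) and the near arm at about (280–350, 316–339). The ring is level at groove height, and the wrist force shows only the carried weight. Handing in.

```bash
python3 - <<'E'
from plant import arm
print(arm.sign_off()); o=arm.get_obs();print(o['time_s'],o['eef_pos'],o['ft_force'],o['finger_gap'])
E
```

```text
the job is handed in; nothing more can be done
None
the job is handed in; nothing more can be done
```

I handed the job in with the spread ring held around the shaft at groove height, pliers squeezed; the run gave no verdict.

I took the pliers from the grey holder and put the tips between the ring ends until they made contact. I then squeezed at 30 N to the stop, carried the ring over the shaft and lowered it to the groove. The clock read about 17.4 s.

**Last checks before handing in:**
- **Centring:** the centre of the ring's opening came out about 0.4 mm from the shaft axis, by the camera calibration.
- **Height:** the ring's mid height came out at 62.1 mm, against 62 mm for the groove.
- **Level:** the ring looked level in the side view, but at about 2 mm per pixel that is a coarse check.
- **Squeeze:** the finger gap read 34.1 mm against the stop's 34.8 mm, and the ring's arms stood parallel.
- **Force:** the wrist showed only the carried weight, about 1.3–1.9 N, and no sign of pressing on the drive unit.

**What disagreed or went wrong:**
- **Overhang:** the ring ends stuck out past the front of the stand instead of lying fully on it. The relaxed ring also measured about 50 mm from pin to ends rather than 46.5 mm. I found the depth by feel, and once the ring was spread its sizes matched the description.
- **Slip in one move:** when I closed on the grips, I left a leftover 56 mm descent in the first row, so the tool dipped briefly. Pictures afterwards showed the pliers and holder undisturbed.
- **Bystanders:** I made no final picture check of the beaker, crucible and bottle. The arm stayed well clear of them.

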